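Knock the dowels out and eject a fossil cast

ROBOT

A 6-joint arm with a two-finger parallel gripper is mounted at the origin on the work surface. World frame = base frame: x ahead of the robot, y to its left, z up, the work surface at z = 0. Lengths are in m, angles in rad, forces in N, time in s.
With the tool pointing down it reaches from about 0.2 to 0.875 m from the base axis. Payload 3.4 kg.
Tool frame: the origin (TCP) lies at the very end of the fingers, on their centre line; the grasp point (between the pads) lies 19 mm behind it (manip.hold_point_z is the z of the grasp point in the tool frame, in m); z points along the fingers, y is the line along which they close (so a half turn about z gives the same grasp; the last joint's range is limited). The gripper opens to 94 mm and grips with 3 to 60 N. Pads are 16 mm wide; open, the fingers measure 119 mm over their backs; the gripper's body (75 mm by 177 mm) begins 78 mm behind the grasp point.
Start: joints at [-1.303, 0.276, 1.505, -0, 1.361, -0.121], TCP at [0.218, -0.532, 0.205] pointing down, gripper open.
Joint ranges: [-2.89, 2.89], [-0.75, 2.08], [0.22, 2.7], [-1.18, 4.32], [0.11, 2.71], [-2.7, 2.7]. Speed limits (rad/s): [2.57, 2.57, 3.14, 3.14, 3.14, 3.14].

INTERFACE

Orientations are given as [roll, pitch, yaw] about the fixed x, y, z axes, in that order (R = Rz(yaw) Ry(pitch) Rx(roll)).
In Python, from workcell import manip gives the robot as it stands.
- The arm moves only by the shell command python3 -m inch 'ROWS'. ROWS is JSON, a list of rows, each an object of numbers: "tx", "ty", "tz": the shift along the tool's x, y, z normalised to -1 to 1, where 1 is 0.1 m; "ax", "ay", "az": the turn, a rotation vector about the tool's x, y, z normalised to -1 to 1, where 1 is 120 degrees; "gripper": the finger opening in mm, from 0 to 94. In form: [{"tx": .., "ty": .., "tz": .., "ax": .., "ay": .., "az": .., "gripper": ..}, ...]. A call has 1 to 8 rows; each row is the pose to reach, as a shift and turn from the pose commanded when the call began, along the tool's axes at that moment; what a row does not reach only later rows make up. A row lasts 1/8 s, in which the tool goes at most 62.5 mm and 10.7 degrees, less where a joint would pass 70% of its speed; a pose out of reach is approached as far as the arm can. A call with a number of a shift or a turn outside -1 to 1 is refused whole. A call with a gripper value outside its range is refused whole. The fingers move at their own pace and stop on an object; the grip force is fixed at half the most. Time passes only in rows, so rows that repeat a pose let the fingers close. It gives the time, the measured TCP pose, the force, the opening and the grip force at its end, in the units of the state.
- manip.sense(): the state, without advancing time (a new reading comes with each control period).
- manip.grab_frame(name): name is "scene" or "top"; returns a dict with "img" (480x640x3 uint8, red, green, blue), "fx", "fy", "cx", "cy" (pixels), "pose" (4x4, takes a point from camera to world coordinates). Camera axes: x right, y down, z forward; pixel columns grow to the right and rows downward; lengths in m; the calibration is good to about 2 mm. A picture is of the moment at which its call begins. There is no depth.
- manip.sign_off(): hands the job in; it is judged then, once.
The state is a dict: "t": time; "joints": joint angles; "joint_velocities": joint speeds; "joint_efforts": joint torques, N m; "eef_pos": TCP position; "ee_rot": TCP orientation; "ft_force": force on the tool from outside, world axes, zero at the start; "torque": the same for the moment, N m; "opening": finger opening in m; "grasp_force": force on a finger pad.
Only numpy, scipy, OpenCV 4.12 (cv2) and the standard library are available. Lean on these libraries where they do the work, as an engineer would, in place of code of your own. Each camera call takes 0.05 s, during which the arm holds its last target. There are 200 camera calls.

TASK

The ammonite cast is pinned into the knock-out jig. Put the catch tray under the jig's deck, take the pin punch and drive every dowel down and out so that they drop into the tray, then press the ejector in fully to push the cast out and lay the cast flat in the plywood finds tray, without letting it fall onto the bench. Tidy up: the punch upright in its stand again, and the catch tray with all the dowels back in the middle of the rubber mat; leave the other things on the bench where they are.

Things in the scene. Friction and masses are not known exactly. Their poses are not given: they have to be found in the camera images.
- jig_deck (a point): Fixed knock-out jig: an aluminium deck 88 (x) x 84 mm (y), 24 mm thick, held 62 mm above the bench by a column at its rear (+x); the other three sides below it are open down to the bench. This point: centre of the deck's upper face, 86 mm above the bench; jig axes. Vertical 11 mm through-holes at (x, y) = (-16,-24), (-16,24), (16,-24), (16,24) mm.
- jig_column (a point): The jig's grey rear column, 40 (x) x 110 (y) x 86 mm high, on the deck's +x side; this point is the centre of its top. It spans x = 88 to 128 mm in jig axes, so a tray pushed under the deck has 88 mm of room behind the deck's centre.
- jig_rails (a point): Point midway between two steel side rails on the deck, level with their tops, 110 mm above the bench; jig axes. They stand at jig x = +-29.5 to +-41.5 mm, y = -38 to 36 mm, and have lips over the edges of the cast (inner edges x = +-23.5 mm, y = -38 to 12 mm), so the cast can leave only along jig +y.
- jig_tongue (a point): Centre of the top of the landing tongue, 40 mm wide (x), 12 mm thick, level with the deck (86 mm above the bench), on the deck's +y side from jig y = 42 to 108 mm. The cast slides out onto it and overhangs it on both sides.
- ejector_pad (a point): Middle of the outer (-y) face of the ejector's black push-block, 125 mm above the bench. The block is 30 mm wide (x), 14 mm thick (y), 52 mm high, its top 140 mm above the bench; it stands beyond the deck's -y edge. Push it along jig +y and its pusher plate drives the cast out. Jig axes.
- ejector (a joint): Travel of the ejector in m along jig +y: 0 at rest, 0.058 fully in (on its stop); a spring (1.5 N at rest, 5 N fully in) returns it. Dowels in place block it. Fully in, it has moved the cast 58 mm: clear of the lips, mostly beyond the rails, free to be gripped across its 56 mm width and lifted.
- cast_mid (a point): Centre of the cast, a sand-coloured resin slab with an ammonite spiral on top: 56 (own x) x 76 mm (own y), 18 mm thick, about 100 g; own z is its upward normal. It starts on the deck between the rails, squared to the jig, its underside 86 mm above the bench. Its four 12 mm holes lie over those of the deck.
- tray_handle (a point): Handle of the catch tray: an upright wooden tab, 24 (own x) x 12 mm (own y), its top 64 mm above the tray's underside. This point is on its axis, 45 mm above the underside and 108 mm from the pan's centre on the own -x side. Tray axes.
- tray_pan (a point): Centre of the catch tray's inner floor, 3 mm above its underside. Open aluminium pan, 140 (own x) x 150 mm (own y) outside, 28 mm high, 3 mm walls; 150 g with its handle. Loose; starts on the rubber mat.
- mat_top (a point): Centre of the upper face of the black rubber mat, 210 (own x) x 220 mm (own y), 3 mm thick, fixed to the bench.
- finds_tray: Finds tray: shallow open plywood tray, loose, 190 (own x) x 150 mm (own y), 22 mm high, walls and floor 4 mm. Origin: centre of its underside.
- punch_grip (a point): Pin punch, upright in its stand: steel shank 6 mm thick, 64 mm long; above it a rubber hand guard (disc 36 mm across, 6 mm thick); then a round grip 18 mm thick, 56 mm long; about 120 g. This point is on its axis, 92 mm above the tip (22 mm above the guard's top); own z points up from the tip. In the stand the guard rests on the stand's top and the tip is 10 mm above the bench.
- tool_pot: White pot with hand tools, fixed, 72 mm across, 85 mm high, its tools up to 160 mm; not needed, only in the way. Origin: centre of its underside.
- punch_tip (a point): The tip (flat end of the 6 mm shank) of the punch.
- stand_top (a point): Centre of the upper face of the wooden punch stand, a fixed block 56 x 56 mm, 74 mm high, with a 16 mm vertical hole right through at its centre for the punch's shank.
- dowel0_center (a point): Centre of a loose brass dowel, 9 mm thick, 25 mm long (own z its axis), 15 g. If present, it starts upright in a hole of cast and deck, its top 1 to 3 mm below the cast's upper face; two to four of the holes have one. A sprung ball in the bore holds it up and yields to a push of under 10 N; it drops once its top is pushed below the deck's underside (62 mm above the bench).
- dowel1_center (a point): Centre of a loose brass dowel, 9 mm thick, 25 mm long (own z its axis), 15 g. If present, it starts upright in a hole of cast and deck, its top 1 to 3 mm below the cast's upper face; two to four of the holes have one. A sprung ball in the bore holds it up and yields to a push of under 10 N; it drops once its top is pushed below the deck's underside (62 mm above the bench).
- dowel2_center (a point): Centre of a loose brass dowel, 9 mm thick, 25 mm long (own z its axis), 15 g. If present, it starts upright in a hole of cast and deck, its top 1 to 3 mm below the cast's upper face; two to four of the holes have one. A sprung ball in the bore holds it up and yields to a push of under 10 N; it drops once its top is pushed below the deck's underside (62 mm above the bench).
- dowel3_center (a point): Centre of a loose brass dowel, 9 mm thick, 25 mm long (own z its axis), 15 g. If present, it starts upright in a hole of cast and deck, its top 1 to 3 mm below the cast's upper face; two to four of the holes have one. A sprung ball in the bore holds it up and yields to a push of under 10 N; it drops once its top is pushed below the deck's underside (62 mm above the bench).

How it is judged:
On the way, in this order (a step that is already met when the one before it is completed fails the run):
1. the catch tray stands on the bench under the jig's deck (x of tray_pan in the frame of jig_deck between -0.045 and 0.045 m and y of tray_pan in the frame of jig_deck between -0.045 and 0.045 m and height (world z) of tray_pan below 0.012 m), for 0.2 s.
2. every dowel has been driven out and lies in the catch tray (x of dowel0_center in the frame of tray_pan between -0.07 and 0.07 m and y of dowel0_center in the frame of tray_pan between -0.075 and 0.075 m and z of dowel0_center in the frame of tray_pan between 0.001 and 0.028 m and x of dowel1_center in the frame of tray_pan between -0.07 and 0.07 m and y of dowel1_center in the frame of tray_pan between -0.075 and 0.075 m and z of dowel1_center in the frame of tray_pan between 0.001 and 0.028 m and x of dowel2_center in the frame of tray_pan between -0.07 and 0.07 m and y of dowel2_center in the frame of tray_pan between -0.075 and 0.075 m and z of dowel2_center in the frame of tray_pan between 0.001 and 0.028 m and x of dowel3_center in the frame of tray_pan between -0.07 and 0.07 m and y of dowel3_center in the frame of tray_pan between -0.075 and 0.075 m and z of dowel3_center in the frame of tray_pan between 0.001 and 0.028 m), for 0.3 s.
3. the ejector is pressed in fully and has pushed the cast out (value of joint ejector above 0.05 m and y of cast_mid in the frame of jig_deck above 0.048 m), for 0.1 s.
At the end, for the whole second after the job is handed in: All dowels lie in the catch tray, its pan on the mat within 60 mm of the middle along each side; the cast lies flat (7 degrees) and at rest on the floor of the finds tray; the punch stands upright in its stand, guard down (tip within 12 mm sideways and 10 mm in height); the ejector is back (all of step 2 and x of tray_pan in the frame of mat_top between -0.06 and 0.06 m and y of tray_pan in the frame of mat_top between -0.06 and 0.06 m and z of tray_pan in the frame of mat_top below 0.012 m and x of cast_mid in the frame of finds_tray between -0.075 and 0.075 m and y of cast_mid in the frame of finds_tray between -0.055 and 0.055 m and z of cast_mid in the frame of finds_tray below 0.019 m and angle between each of cast_mid, punch_grip's own z axis and vertical below 0.12 rad and linear speed of cast below 0.02 m/s and horizontal distance between punch_tip and stand_top below 0.012 m and height (world z) of punch_tip below 0.02 m and value of joint ejector below 0.006 m); the robot touches nothing.
It fails at once if the cast falls onto the bench (contact force between cast and table above 0.5 N).
It fails at once if a bystander on the bench is shoved more than 60 mm (distance of any of cleaner, flask, glue, brush, fragment_a, fragment_b, fragment_c from where it was at the start of the episode above 0.06 m).
Of dowel0, dowel1, dowel2, dowel3 only 2 to 4 are there at a start; the rules pass over those that are not, and their reading is None.
At some moment in a run one of catch_tray, finds_tray may be knocked a few centimetres aside while the robot is not near it.
It also fails if it takes over 210 s, if anything falls off the work surface, if the arm or the gripper's body presses on something with over 40 N, if the wrist force passes 120 N, or if a joint passes its speed limit or range.

## Working session

There is one attempt and no reset: what is moved stays moved. The work goes in short steps, Python scripts to look and compute and a shell command to move; the robot and the scene stay as the last step left them, time stands still between calls to the robot, and variables do not carry over. Pictures are saved under pics/ and viewed, at most 14 in all, crops included, and the job is handed in when it is done.

```bash
ls; mkdir -p pics; cat > h.py <<'E'
import numpy as np, cv2
from workcell import manip
from scipy.spatial.transform import Rotation as R
def grab(n,f):
    d=manip.grab_frame(n); cv2.imwrite('pics/'+f+'.png',d['img'][:,:,::-1]); return d
def proj(d,p):
    T=np.linalg.inv(np.array(d['pose'])); p=np.atleast_2d(p); q=p@T[:3,:3].T+T[:3,3]
    return np.c_[d['fx']*q[:,0]/q[:,2]+d['cx'], d['fy']*q[:,1]/q[:,2]+d['cy']]
def ray(d,uv,z):
    T=np.array(d['pose']); uv=np.atleast_2d(uv).astype(float)
    v=np.c_[(uv[:,0]-d['cx'])/d['fx'],(uv[:,1]-d['cy'])/d['fy'],np.ones(len(uv))]@T[:3,:3].T
    return T[:3,3]+v*((z-T[2,3])/v[:,2])[:,None]
def st():
    s=manip.sense(); print({k:np.round(s[k],4).tolist() for k in ('t','eef_pos','ee_rot','joints','ft_force','opening','grasp_force')}); return s
E
python3 - <<'E'
from h import *
import pickle
for n in('top','scene'):
    d=grab(n,n+'0'); print(n,np.round(d['pose'],3).tolist(),d['fx'],d['fy'],d['cx'],d['cy']); pickle.dump(d,open(n+'0.pkl','wb'))
st(); print(manip.hold_point_z)
E
```

```text
pics
top [[0.001, -0.99, 0.14, 0.396], [-1.0, 0.001, 0.013, -0.015], [-0.013, -0.14, -0.99, 0.92], [0.0, 0.0, 0.0, 1.0]] 495.61863298995155 495.61863298995155 321.2518685814166 242.79373822418273
scene [[-0.601, 0.67, -0.436, 0.898], [0.799, 0.503, -0.329, 0.271], [-0.001, -0.546, -0.838, 0.831], [0.0, 0.0, 0.0, 1.0]] 499.8111296280354 499.8111296280354 321.85364088540683 232.9800855424406
{'t': 0.1, 'eef_pos': [0.2178, -0.5316, 0.2047], 'ee_rot': [-3.14, -0.0002, 0.3888], 'joints': [-1.303, 0.2765, 1.506, -0.0, 1.3607, -0.121], 'ft_force': [-0.3389, 0.0302, -0.5063], 'opening': 0.0939, 'grasp_force': 0.0}
-0.0188
```

View pics/top0.png

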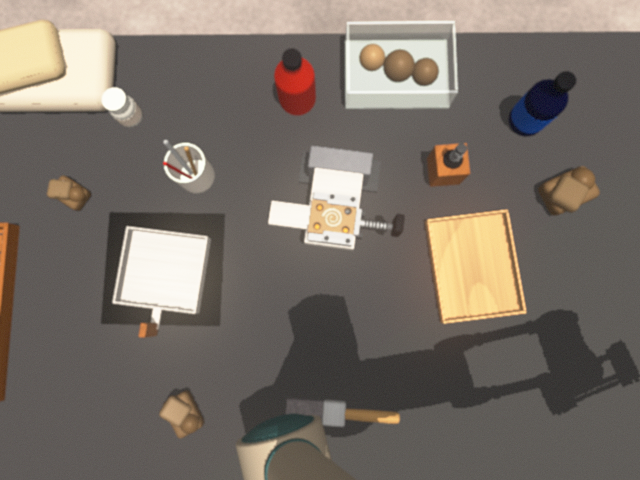

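View pics/scene0.png

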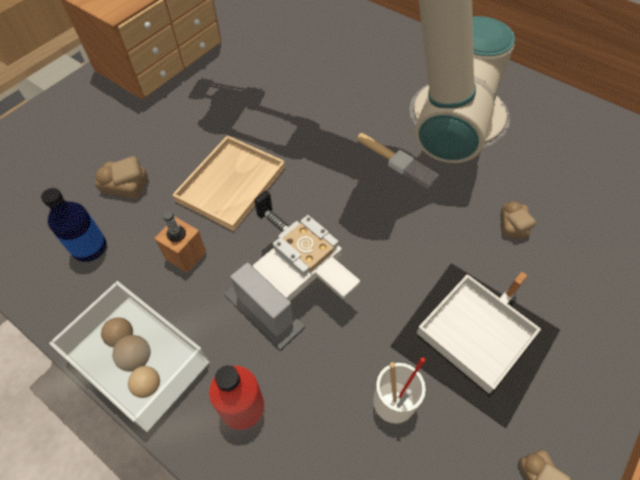

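The top view shows the jig with its deck at about (335,215), the column at (340,160), the tongue to the left at (290,213) and the ejector to the right at (398,225). It also shows the catch tray at (160,270), the finds tray at (475,265), the punch stand at (450,163) and the tool pot at (188,168). I'll zoom in on the jig and the stand.

```bash
python3 - <<'E'
from h import *
t=cv2.imread('pics/top0.png'); s=cv2.imread('pics/scene0.png')
a=cv2.resize(t[140:260,260:420],(800,600),interpolation=cv2.INTER_CUBIC); cv2.imwrite('pics/z_jig.png',a)
b=np.hstack([cv2.resize(s[205:295,270:370],(400,360),interpolation=cv2.INTER_CUBIC),cv2.resize(t[130:190,410:490],(400,300),interpolation=cv2.INTER_CUBIC)[0:300] if 0 else cv2.resize(t[125:197,410:490],(400,360),interpolation=cv2.INTER_CUBIC)])
c=np.hstack([cv2.resize(s[200:280,145:220],(225,240),interpolation=cv2.INTER_CUBIC),cv2.resize(t[205:345,95:235],(240,240)),cv2.resize(t[200:330,420:535],(212,240))]); c=cv2.copyMakeBorder(c,0,0,0,800-c.shape[1],cv2.BORDER_CONSTANT)
cv2.imwrite('pics/z_mix.png',np.vstack([b,c]))
E
```

```text
(no output)
```

View pics/z_jig.png

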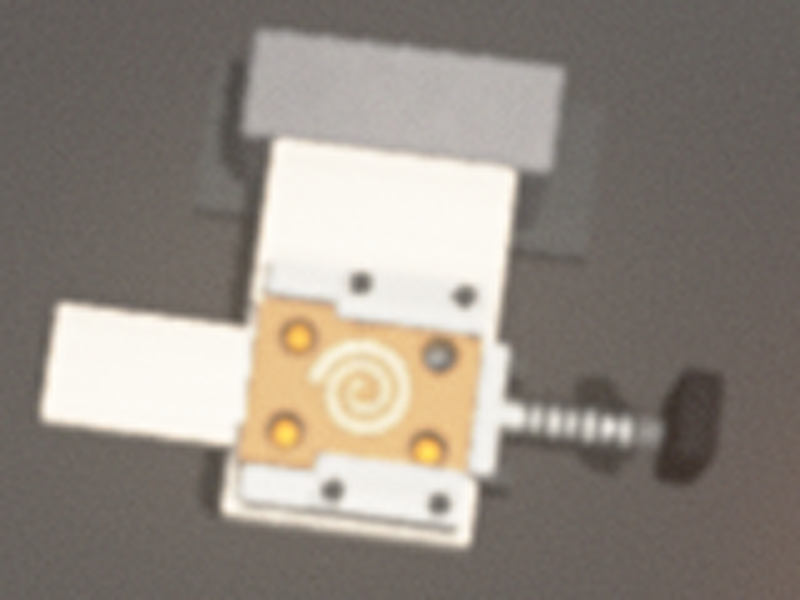

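View pics/z_mix.png

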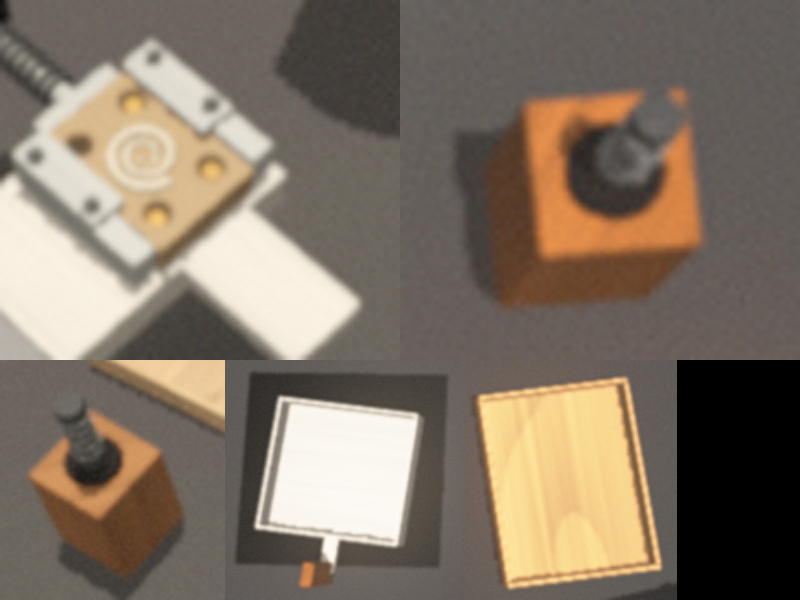

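The zoomed views show three brass dowels, at jig (16,24), (-16,24) and (-16,-24), i.e. crop pixels (298,337), (285,432) and (428,450). The hole at (16,-24), crop (440,355), is empty. The punch stands in the orange stand with its grip leaning outward from perspective only. Next I'll measure poses.

```bash
cat > m.py <<'E'
from h import *
import pickle
def cont(mask,roi):
    m=np.zeros_like(mask); x0,y0,x1,y1=roi; m[y0:y1,x0:x1]=mask[y0:y1,x0:x1]
    m=cv2.morphologyEx(m,cv2.MORPH_OPEN,np.ones((5,5),np.uint8))
    c=max(cv2.findContours(m,cv2.RETR_EXTERNAL,cv2.CHAIN_APPROX_NONE)[0],key=cv2.contourArea); return c
def rect(d,c,z,off=0.5):
    P=ray(d,c[:,0,:],z)[:,:2]; r=cv2.minAreaRect((P*1000).astype(np.float32)); return np.round(r[0],1),np.round(r[1],1),round(r[2],1)
E
python3 - <<'E'
from m import *
d=pickle.load(open('top0.pkl','rb')); e=pickle.load(open('scene0.pkl','rb'))
L=np.array([[16,24],[-16,24],[-16,-24],[16,-24]])
uv=np.array([[298,337],[285,432],[428,450],[440,355]])/5.+[260,140]-.4
uvs=np.array([[212,167],[157,214],[80,144],[133,101]])/4.+[270,205]-.4  # order guess
def fit(P):
    P=P*1000; c=P.mean(0); A=L-L.mean(0); B=P-c; th=np.arctan2((A[:,0]*B[:,1]-A[:,1]*B[:,0]).sum(),(A*B).sum()); Rm=np.array([[np.cos(th),-np.sin(th)],[np.sin(th),np.cos(th)]])
    return np.round(c,1),round(np.degrees(th),2),np.round(np.linalg.norm(A@Rm.T-B,axis=1),1)
print('jig top',fit(ray(d,uv,.103)[:,:2]))
for o in ([0,1,2,3],[1,0,3,2],[0,3,2,1],[1,2,3,0],[3,0,1,2],[2,1,0,3]): print('jig scene',fit(ray(e,uvs[o],.103)[:,:2]))
hsv=cv2.cvtColor(d['img'],cv2.COLOR_RGB2HSV); print('tray pix',hsv[270,160],'mat',hsv[220,115],'bench',hsv[380,100],'finds',hsv[265,475],'stand',hsv[173,440],hsv[185,448])
white=((hsv[...,2]>150)&(hsv[...,1]<60)).astype(np.uint8)*255
print('tray z.031',rect(d,cont(white,(95,205,230,322)),.031))
f=((hsv[...,0]<30)&(hsv[...,1]>90)&(hsv[...,2]>90)).astype(np.uint8)*255
print('finds z.022',rect(d,cont(f,(415,200,535,330)),.022))
mat=((hsv[...,2]<45)).astype(np.uint8)*255
c=cv2.convexHull(cont(mat,(90,200,240,335))); print('mat',rect(d,c,.003))
st_=((hsv[...,0]<20)&(hsv[...,1]>120)&(hsv[...,2]>150)).astype(np.uint8)*255
c=cv2.convexHull(cont(st_,(420,140,480,200))); print('stand',rect(d,c,.074))
# manual
g=lambda x,y:(95+(x-225)/1.714,205+(y-360)/1.714)
print('tray corners',np.round(ray(d,[g(278,396),g(424,412),g(400,546),g(256,528)],.031)[:,:2]*1000,1).tolist())
print('mat corners',np.round(ray(d,[g(250,373),g(448,374),g(438,568),g(235,565)],.003)[:,:2]*1000,1).tolist())
k=lambda x,y:(410+(x-400)/5,125+y/5)
print('stand corners',np.round(ray(d,[k(525,103),k(686,90),k(702,244),k(541,259)],.074)[:,:2]*1000,1).tolist())
print('grip top',np.round(ray(d,[k(660,108)],.136)[0]*1000,1))
print('guard',np.round(ray(d,[k(615,170)],.08)[0]*1000,1))
q=lambda x,y:(145+x/3,200+(y-360)/3)
print('grip top scene',np.round(ray(e,[q(71,407)],.136)[0]*1000,1), 'guard', np.round(ray(e,[q(93,462)],.08)[0]*1000,1))
w=lambda x,y:(260+x/5,140+y/5)
print('pad top right/bot', np.round(ray(d,[w(680,372),w(722,375),w(700,482),w(658,478)],.140)[:,:2]*1000,1).tolist())
print('col', np.round(ray(d,[w(258,30),w(565,68),w(553,170),w(242,135)],.086)[:,:2]*1000,1).tolist())
E
```

```text
jig top (array([552.8, -22.5]), np.float64(-7.43), array([0.3, 0.4, 0.3, 0.3]))
jig scene (array([552.7, -24. ]), np.float64(-8.38), array([32.4, 32.4, 31.8, 31.7]))
jig scene (array([552.7, -24. ]), np.float64(-8.23), array([0.5, 0.4, 0.3, 0.3]))
jig scene (array([552.7, -24. ]), np.float64(81.8), array([11.1, 11.6, 11.7, 11.2]))
jig scene (array([552.7, -24. ]), np.float64(44.12), array([25.8, 51.6, 25.2, 52.2]))
jig scene (array([552.7, -24. ]), np.float64(-135.88), array([25.2, 52.2, 25.8, 51.6]))
jig scene (array([552.7, -24. ]), np.float64(-98.2), array([11.7, 11.2, 11.1, 11.6]))
tray pix [ 20   9 252] mat [10 27 56] bench [13 24 96] finds [ 18 112 244] stand [ 13 170 228] [ 11  85 102]
tray z.031 (array([462.3, 282.2]), array([142.1, 164.7]), 82.9)
finds z.022 (array([ 481.7, -280.5]), array([192.5, 157. ]), 7.1)Traceback (most recent call last):
  File "<stdin>", line 17, in <module>
  File "m.py", line 6, in cont
    c=max(cv2.findContours(m,cv2.RETR_EXTERNAL,cv2.CHAIN_APPROX_NONE)[0],key=cv2.contourArea); return c
ValueError: max() iterable argument is empty
```

```bash
python3 - <<'E'
from m import *
d=pickle.load(open('top0.pkl','rb')); e=pickle.load(open('scene0.pkl','rb'))
hsv=cv2.cvtColor(d['img'],cv2.COLOR_RGB2HSV)
mat=((hsv[...,2]<76)|(hsv[...,2]>200)).astype(np.uint8)*255
try: print('mat',rect(d,cv2.convexHull(cont(mat,(90,200,240,335))),.003))
except Exception as x: print(x)
st_=((hsv[...,0]<20)&(hsv[...,1]>120)&(hsv[...,2]>150)).astype(np.uint8)*255
c=cv2.convexHull(cont(st_,(420,140,480,200))); print('stand',rect(d,c,.074))
g=lambda x,y:(95+(x-225)/1.714,205+(y-360)/1.714)
print('tray corners',np.round(ray(d,[g(278,396),g(424,412),g(400,546),g(256,528)],.031)[:,:2]*1000,1).tolist())
print('mat corners',np.round(ray(d,[g(250,373),g(448,374),g(438,568),g(235,565)],.003)[:,:2]*1000,1).tolist())
k=lambda x,y:(410+(x-400)/5,125+y/5)
print('stand corners',np.round(ray(d,[k(525,103),k(686,90),k(702,244),k(541,259)],.074)[:,:2]*1000,1).tolist())
print('grip top',np.round(ray(d,[k(660,108)],.136)[0]*1000,1),'guard',np.round(ray(d,[k(615,170)],.08)[0]*1000,1))
q=lambda x,y:(145+x/3,200+(y-360)/3)
print('grip top scene',np.round(ray(e,[q(71,407)],.136)[0]*1000,1), 'guard', np.round(ray(e,[q(93,462)],.08)[0]*1000,1))
w=lambda x,y:(260+x/5,140+y/5)
print('pad top', np.round(ray(d,[w(680,372),w(722,375),w(700,482),w(658,478)],.140)[:,:2]*1000,1).tolist())
print('col', np.round(ray(d,[w(258,30),w(565,68),w(553,170),w(242,135)],.086)[:,:2]*1000,1).tolist())
print('handle top', np.round(ray(d,[g(311,563),g(302,586),g(319,587),g(330,564)],.067)[:,:2]*1000,1).tolist())
print('pot', np.round(ray(d,[(187,163)],.085)[0]*1000,1))
E
```

```text
mat (array([464.8, 291.7]), array([142.8, 166.3]), 82.7)
stand (array([ 662.4, -233.8]), array([58.8, 54.6]), 89.8)
tray corners [[552.8, 354.1], [535.4, 197.2], [394.5, 217.7], [412.9, 369.3]]
mat corners [[583.6, 398.3], [582.1, 178.7], [371.2, 183.5], [374.1, 401.7]]
stand corners [[688.7, -204.8], [693.3, -261.7], [637.2, -265.0], [632.0, -208.6]]
grip top [ 665.4 -234.9  136. ] guard [ 662.2 -234.    80. ]
grip top scene [ 664.4 -231.5  136. ] guard [ 665.8 -232.    80. ]
pad top [[551.9, -124.3], [550.9, -137.7], [516.3, -129.9], [517.6, -116.6]]
col [[684.6, 12.9], [670.5, -94.0], [633.9, -89.4], [646.7, 18.4]]
handle top [[377.7, 296.6], [355.2, 304.4], [354.2, 287.4], [376.7, 277.5]]
pot [654.9 230.6  85. ]
```

Checks agree: the jig is at (552.7,-23.2) with yaw about -7.8° and hole residuals under 0.5 mm. The tray pan is at about (474,285) with its handle at about (366,296), and the stand is at (664,-234). I'll work with the tool at yaw π-0.136, so that tx = -jig dx, ty = +jig dy and tz = -dz. First I approach and turn.

```bash
python3 -m inch '[{"tx":0.5,"ty":-0.6},{"tx":0.8,"ty":-1},{"tx":0.8,"ty":-1}]'
python3 -m inch '[{"tx":0.5,"ty":-0.6},{"tx":0.8,"ty":-1},{"tx":0.8,"ty":-1}]'
python3 -m inch '[{"tx":0.5,"ty":-0.6},{"tx":0.8,"ty":-1},{"tx":0.8,"ty":-1}]'
python3 -m inch '[{"tx":0.5,"ty":-0.6},{"tx":0.8,"ty":-1},{"tx":0.8,"ty":-1},{"tx":0.8,"ty":-1}]'
python3 -m inch '[{"az":-0.625},{"az":-0.625},{"az":-0.625},{"az":-0.625},{"az":-0.625},{"az":-0.625},{"az":-0.625},{"az":-0.625}]'
python3 -m inch '[{"az":-0.625},{"az":-0.625},{"az":-0.625},{"az":-0.625},{"az":-0.625},{"az":-0.625},{"az":-0.625},{"az":-0.625}]'
cat >> h.py <<'E'
J=np.array([.5527,-.0232]); YJ=-0.136
def go(x,y,z,yaw=None,jig=False):
    "print tool-axis units to a world (or jig) TCP target; tool down"
    s=manip.sense(); p=np.array(s['eef_pos']); c,si=np.cos(YJ),np.sin(YJ)
    if jig: x,y=J+[c*x-si*y, si*x+c*y]
    Rt=R.from_euler('xyz',s['ee_rot']); dv=Rt.inv().apply(np.array([x,y,z])-p)/.1
    o=[0,0,0]
    if yaw is not None: o=(Rt.inv()*R.from_euler('xyz',[np.pi,0,yaw])).as_rotvec()/np.radians(120)
    print('target',np.round([x,y,z],4),'t',np.round(dv,3),'a',np.round(o,3))
E
python3 - <<'E'
from h import *
st(); go(.366,.296,.204,yaw=np.pi-.136)
E
```

```text
{'t': 0.1, 'eef_pos': [0.2178, -0.5316, 0.2047], 'ee_rot': [-3.14, -0.0002, 0.3888], 'joints': [-1.303, 0.2765, 1.506, -0.0, 1.3607, -0.121], 'ft_force': [-0.3389, 0.0302, -0.5063], 'opening': 0.0939, 'grasp_force': 0.0}
target [0.366 0.296 0.204] t [ 4.508 -7.097  0.019] a [-0.000e+00 -1.000e-03 -1.249e+00]validation failed for argument at $[0]...
validation failed for argument at $[0]...
validation failed for argument at $[0]...
validation failed for argument at $[0]...
validation failed for argument at $[0]...
validation failed for argument at $[0]...
```

```bash
python3 -m inch '[{"tx":0.5,"ty":-0.6,"tz":0,"ax":0,"ay":0,"az":0,"gripper":94},{"tx":0.8,"ty":-1,"tz":0,"ax":0,"ay":0,"az":0,"gripper":94},{"tx":0.8,"ty":-1,"tz":0,"ax":0,"ay":0,"az":0,"gripper":94}]'
```

```text
t: 0.48
eef_pos: [0.2543, -0.4049, 0.2052]
ee_rot: [-3.139, -0.001, 0.392]
ft_force: [-0.5, -1.0, 0.6]
opening: 0.0942
grasp_force: 0.0
```

```bash

python3 -m inch '[{"tx":0.8,"ty":-1,"tz":0,"ax":0,"ay":0,"az":0,"gripper":94},{"tx":0.8,"ty":-1,"tz":0,"ax":0,"ay":0,"az":0,"gripper":94},{"tx":0.8,"ty":-1,"tz":0,"ax":0,"ay":0,"az":0,"gripper":94}]' | tail -0
python3 -m inch '[{"tx":0.8,"ty":-1,"tz":0,"ax":0,"ay":0,"az":0,"gripper":94},{"tx":0.8,"ty":-1,"tz":0,"ax":0,"ay":0,"az":0,"gripper":94},{"tx":0.8,"ty":-1,"tz":0,"ax":0,"ay":0,"az":0,"gripper":94}]' | tail -0
python3 -m inch '[{"tx":0.8,"ty":-1,"tz":0,"ax":0,"ay":0,"az":0,"gripper":94},{"tx":0.8,"ty":-1,"tz":0,"ax":0,"ay":0,"az":0,"gripper":94},{"tx":0.8,"ty":-1,"tz":0,"ax":0,"ay":0,"az":0,"gripper":94}]' 
python3 -m inch '[{"tx":0,"ty":0,"tz":0,"ax":0,"ay":0,"az":-0.62,"gripper":94},{"tx":0,"ty":0,"tz":0,"ax":0,"ay":0,"az":-0.62,"gripper":94},{"tx":0,"ty":0,"tz":0,"ax":0,"ay":0,"az":-0.62,"gripper":94},{"tx":0,"ty":0,"tz":0,"ax":0,"ay":0,"az":-0.62,"gripper":94},{"tx":0,"ty":0,"tz":0,"ax":0,"ay":0,"az":-0.62,"gripper":94},{"tx":0,"ty":0,"tz":0,"ax":0,"ay":0,"az":-0.62,"gripper":94},{"tx":0,"ty":0,"tz":0,"ax":0,"ay":0,"az":-0.62,"gripper":94},{"tx":0,"ty":0,"tz":0,"ax":0,"ay":0,"az":-0.62,"gripper":94}]'
python3 -m inch '[{"tx":0,"ty":0,"tz":0,"ax":0,"ay":0,"az":-0.63,"gripper":94},{"tx":0,"ty":0,"tz":0,"ax":0,"ay":0,"az":-0.63,"gripper":94},{"tx":0,"ty":0,"tz":0,"ax":0,"ay":0,"az":-0.63,"gripper":94},{"tx":0,"ty":0,"tz":0,"ax":0,"ay":0,"az":-0.63,"gripper":94},{"tx":0,"ty":0,"tz":0,"ax":0,"ay":0,"az":-0.63,"gripper":94},{"tx":0,"ty":0,"tz":0,"ax":0,"ay":0,"az":-0.63,"gripper":94},{"tx":0,"ty":0,"tz":0,"ax":0,"ay":0,"az":-0.63,"gripper":94},{"tx":0,"ty":0,"tz":0,"ax":0,"ay":0,"az":-0.63,"gripper":94}]'
python3 - <<'E'
from h import *
go(.366,.296,.100,yaw=np.pi-.136)
E
```

```text
t: 1.6
eef_pos: [0.3641, -0.0391, 0.2056]
ee_rot: [3.141, -0.001, 0.395]
ft_force: [1.2, -0.2, 0.3]
opening: 0.0938
grasp_force: 0.0
t: 2.6
eef_pos: [0.3631, -0.0432, 0.2054]
ee_rot: [-3.142, 0.001, 1.682]
ft_force: [-0.2, 0.3, 0.0]
opening: 0.0943
grasp_force: 0.0
t: 3.6
eef_pos: [0.3628, -0.042, 0.2055]
ee_rot: [-3.141, 0.0, 3.001]
ft_force: [-0.6, 0.5, 0.9]
opening: 0.0935
grasp_force: 0.0
target [0.366 0.296 0.1  ] t [0.442 3.352 1.052] a [-0.     0.    -0.002]Exception ignored on flushing sys.stdout:
BrokenPipeError: [Errno 32] Broken pipe
Exception ignored on flushing sys.stdout:
BrokenPipeError: [Errno 32] Broken pipe
```

```bash

python3 -m inch '[{"tx":0.44,"ty":0.95,"tz":0,"ax":0,"ay":0,"az":0,"gripper":94},{"tx":0.44,"ty":0.95,"tz":0,"ax":0,"ay":0,"az":0,"gripper":94}]' >/dev/null
python3 -m inch '[{"tx":0,"ty":1,"tz":0,"ax":0,"ay":0,"az":0,"gripper":94},{"tx":0,"ty":1,"tz":0,"ax":0,"ay":0,"az":0,"gripper":94}]' >/dev/null
python3 -m inch '[{"tx":0,"ty":1,"tz":0,"ax":0,"ay":0,"az":0,"gripper":94},{"tx":0,"ty":1,"tz":0,"ax":0,"ay":0,"az":0,"gripper":94}]' >/dev/null
python3 -m inch '[{"tx":0,"ty":0.4,"tz":0.8,"ax":0,"ay":0,"az":0,"gripper":94},{"tx":0,"ty":0.4,"tz":0.8,"ax":0,"ay":0,"az":0,"gripper":94},{"tx":0,"ty":0.4,"tz":0.8,"ax":0,"ay":0,"az":0,"gripper":94}]' 
python3 - <<'E'
from h import *
go(.366,.296,.029,yaw=np.pi-.122)
d=grab('scene','s1'); i=d['img'][150:450,250:650]; cv2.imwrite('pics/s1z.png',cv2.resize(i[:,:,::-1],(800,600)))
E
```

```text
t: 4.72
eef_pos: [0.3633, 0.2966, 0.1236]
ee_rot: [-3.138, -0.003, 3.004]
ft_force: [0.4, -0.2, 0.3]
opening: 0.0939
grasp_force: 0.0
target [0.366 0.296 0.029] t [-0.031  0.001  0.945] a [-0.002 -0.002 -0.007]
```

View pics/s1z.png

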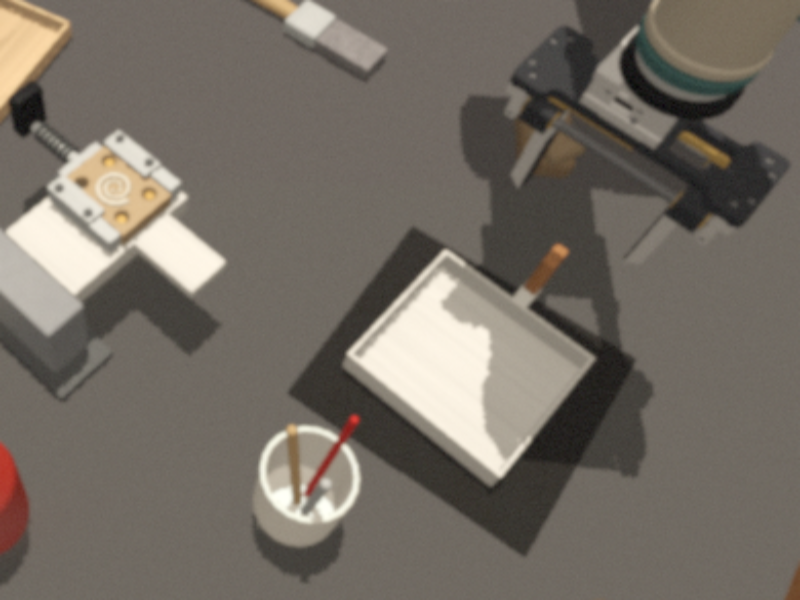

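The open fingers straddle the wooden tab, whose top is at full-image (529,275). The fragment at about (522,230) lies behind. I'll check both positions before descending.

```bash
python3 - <<'E'
from h import *
import pickle
e=pickle.load(open('scene0.pkl','rb')); d=pickle.load(open('top0.pkl','rb'))
print('handle top',ray(e,[(529.5,275)],.067)[0],'fragment top',ray(d,[(182,413)],.03)[0], 'scene',ray(e,[(517,218)],.02)[0])
E
```

```text
handle top [0.35365513 0.30995728 0.067     ] fragment top [0.22350846 0.23806524 0.03      ] scene [0.21585653 0.23910168 0.02      ]
```

```bash
python3 - <<'E'
from m import *
e=manip.grab_frame('scene')
for n,c,hp in(('old',[(471,278),(538.5,326),(488.5,386),(419.5,333)],(520,278)),('new',[(473.5,275),(548,329),(496,391),(422,327)],(529.5,275))):
    P=ray(e,c,.031)[:,:2]*1000; print(n,np.round(P,0).tolist(),P.mean(0).round(1),'handle',np.round(ray(e,[hp],.067)[0]*1000,1))
d=grab('top','t1'); cv2.imwrite('pics/t1z.png',cv2.resize(d['img'][190:370,80:320,::-1],(800,600),interpolation=cv2.INTER_CUBIC))
E
```

```text
old [[397.0, 230.0], [411.0, 365.0], [554.0, 344.0], [544.0, 210.0]] [476.5 287.2] handle [369.  299.3  67. ]
new [[389.0, 231.0], [406.0, 380.0], [554.0, 357.0], [532.0, 208.0]] [470.3 293.9] handle [353.7 310.   67. ]
```

View pics/t1z.png

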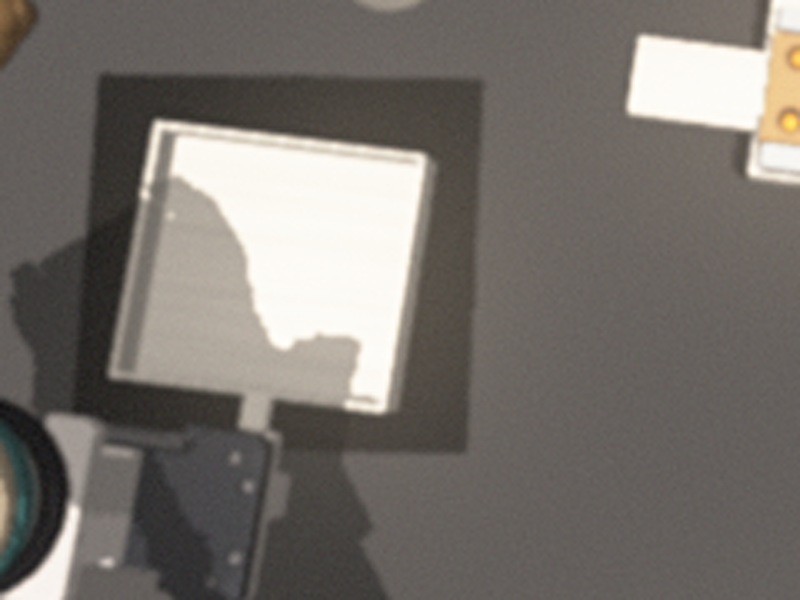

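The tray corners in the top view, about (126.5,226), (209.6,236.5), (197,313.6) and (113,303.4), match the first picture, so the tray has not moved. My scene reading was coarse, so I'll get the tab by colour mask in both scene pictures.

```bash
python3 - <<'E'
from m import *
for n,f in(('scene','scene0'),('scene','s1'),('top','top0')):
    im=cv2.imread(f'pics/{f}.png'); h=cv2.cvtColor(im,cv2.COLOR_BGR2HSV)
    d=pickle.load(open(n+'0.pkl','rb'))
    m=((h[...,0]<16)&(h[...,1]>110)&(h[...,2]>60)).astype(np.uint8)*255
    roi=(495,255,545,305) if n=='scene' else (130,305,165,345)
    q=np.zeros_like(m); x0,y0,x1,y1=roi; q[y0:y1,x0:x1]=m[y0:y1,x0:x1]
    ys,xs=np.nonzero(q); v=h[ys,xs,2]; print(f,'bbox',xs.min(),ys.min(),xs.max(),ys.max(),'cent',xs.mean(),ys.mean(),'mid z.04',np.round(ray(d,[(xs.mean(),ys.mean())],.042)[0],3))
    b=v>170
    if b.sum()>8: print('  bright',b.sum(),xs[b].mean(),ys[b].mean(),np.round(ray(d,[(xs[b].mean(),ys[b].mean())],.067)[0],3))
    w=((h[...,2]>150)&(h[...,1]<60)).astype(np.uint8)*255
    if n=='scene': print('  tray',rect(d,cont(w,(400,255,560,410)),.02))
E
```

```text
scene0 bbox 507 272 526 295 cent 516.4972677595629 283.1366120218579 mid z.04 [0.365 0.3   0.042]
  bright 63 520.4444444444445 277.44444444444446 [0.367 0.299 0.067]
  tray (array([476.4, 285. ]), array([154.4, 130.3]), 82.9)
s1 bbox 507 272 526 295 cent 516.4514563106796 283.09708737864077 mid z.04 [0.365 0.3   0.042]
  bright 21 522.7142857142857 274.8095238095238 [0.36  0.3   0.067]
  tray (array([477.6, 284.8]), array([154.7, 128.4]), 82.6)
top0 bbox 138 322 156 337 cent 146.42056074766356 329.68224299065423 mid z.04 [0.366 0.303 0.042]
  bright 81 142.33333333333334 330.0 [0.367 0.301 0.067]
```

```bash

python3 -m inch '[{"tx":-0.03,"ty":0.04,"tz":0.5,"ax":0,"ay":0,"az":0,"gripper":94},{"tx":-0.03,"ty":0.04,"tz":0.94,"ax":0,"ay":0,"az":0,"gripper":94},{"tx":-0.03,"ty":0.04,"tz":0.94,"ax":0,"ay":0,"az":0,"gripper":94}]' 
python3 -m inch '[{"tx":0,"ty":0,"tz":0,"ax":0,"ay":0,"az":0,"gripper":0},{"tx":0,"ty":0,"tz":0,"ax":0,"ay":0,"az":0,"gripper":0},{"tx":0,"ty":0,"tz":0,"ax":0,"ay":0,"az":0,"gripper":0},{"tx":0,"ty":0,"tz":0,"ax":0,"ay":0,"az":0,"gripper":0},{"tx":0,"ty":0,"tz":0,"ax":0,"ay":0,"az":0,"gripper":0},{"tx":0,"ty":0,"tz":0,"ax":0,"ay":0,"az":0,"gripper":0}]' 
```

```text
t: 5.25
eef_pos: [0.3662, 0.2992, 0.0305]
ee_rot: [-3.139, -0.003, 3.005]
ft_force: [-0.8, 1.0, 0.5]
opening: 0.094
grasp_force: 0.0
t: 6.0
eef_pos: [0.3673, 0.3008, 0.0314]
ee_rot: [-3.141, -0.0, 3.007]
ft_force: [-0.1, 0.1, 0.8]
opening: 0.0382
grasp_force: 0.0
```

```bash

python3 -m inch '[{"tx":0,"ty":0,"tz":0,"ax":0,"ay":0,"az":0,"gripper":0},{"tx":0,"ty":0,"tz":0,"ax":0,"ay":0,"az":0,"gripper":0},{"tx":0,"ty":0,"tz":0,"ax":0,"ay":0,"az":0,"gripper":0},{"tx":0,"ty":0,"tz":0,"ax":0,"ay":0,"az":0,"gripper":0},{"tx":0,"ty":0,"tz":-0.1,"ax":0,"ay":0,"az":0,"gripper":0},{"tx":0,"ty":0,"tz":-0.1,"ax":0,"ay":0,"az":0,"gripper":0}]' 
python3 -m inch '[{"tx":-0.1,"ty":-0.25,"tz":0,"ax":0,"ay":0,"az":0,"gripper":0},{"tx":-0.2,"ty":-0.5,"tz":0,"ax":0,"ay":0,"az":0,"gripper":0},{"tx":-0.3,"ty":-0.75,"tz":0,"ax":0,"ay":0,"az":0,"gripper":0},{"tx":-0.4,"ty":-0.98,"tz":0,"ax":0,"ay":0,"az":0,"gripper":0},{"tx":-0.4,"ty":-0.98,"tz":0,"ax":0,"ay":0,"az":0,"gripper":0}]' 
python3 - <<'E'
from h import *
d=grab('scene','s2'); i=d['img'][150:450,250:650]; cv2.imwrite('pics/s2z.png',cv2.resize(i[:,:,::-1],(640,480)))
E
```

```text
t: 6.75
eef_pos: [0.3679, 0.3011, 0.0422]
ee_rot: [3.141, 0.001, 3.007]
ft_force: [-0.0, 0.7, -1.5]
opening: 0.0119
grasp_force: 30.0
t: 7.38
eef_pos: [0.394, 0.1972, 0.0415]
ee_rot: [-3.141, -0.0, 3.004]
ft_force: [0.1, 0.1, -1.9]
opening: 0.0117
grasp_force: 30.0
```

View pics/s2z.png

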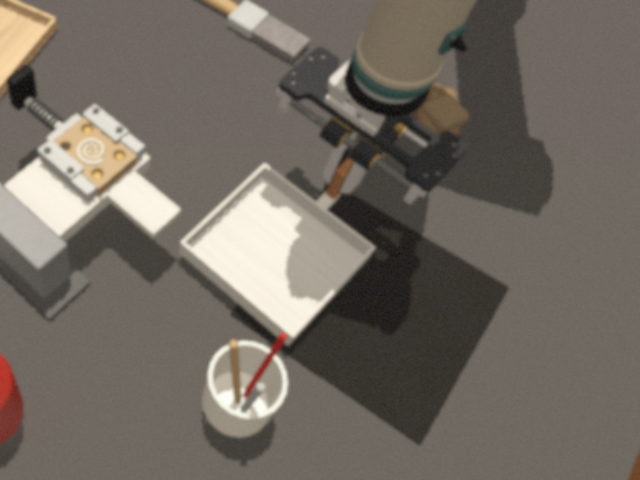

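The tray is held level about 10 mm off the bench and clears the pot. I'll carry on under the deck, y first.

```bash

python3 -m inch '[{"tx":0,"ty":-0.25,"tz":0,"ax":0,"ay":0,"az":0,"gripper":0},{"tx":-0.1,"ty":-0.5,"tz":0,"ax":0,"ay":0,"az":0,"gripper":0},{"tx":-0.2,"ty":-0.75,"tz":0,"ax":0,"ay":0,"az":0,"gripper":0},{"tx":-0.4,"ty":-1,"tz":0,"ax":0,"ay":0,"az":0,"gripper":0},{"tx":-0.4,"ty":-1,"tz":0,"ax":0,"ay":0,"az":0,"gripper":0}]' 
python3 -m inch '[{"tx":-0.1,"ty":-0.25,"tz":0,"ax":0,"ay":0,"az":0,"gripper":0},{"tx":-0.2,"ty":-0.5,"tz":0,"ax":0,"ay":0,"az":0,"gripper":0},{"tx":-0.3,"ty":-0.7,"tz":0,"ax":0,"ay":0,"az":0,"gripper":0},{"tx":-0.4,"ty":-0.9,"tz":0,"ax":0,"ay":0,"az":0,"gripper":0},{"tx":-0.4,"ty":-0.9,"tz":0,"ax":0,"ay":0,"az":0,"gripper":0}]' 
python3 - <<'E'
from h import *
go(.4465,-.0085,.029,yaw=np.pi-.136)
E
```

```text
t: 8.05
eef_pos: [0.4216, 0.0935, 0.0417]
ee_rot: [3.141, 0.002, 3.005]
ft_force: [0.2, -0.4, -0.9]
opening: 0.0121
grasp_force: 30.0
t: 8.68
eef_pos: [0.448, -0.0004, 0.0415]
ee_rot: [3.141, 0.0, 3.006]
ft_force: [-0.1, 0.8, -1.3]
opening: 0.0118
grasp_force: 30.0
target [ 0.4465 -0.0085  0.029 ] t [ 0.004 -0.083  0.125] a [0. 0. 0.]
```

```bash

python3 -m inch '[{"tx":0,"ty":-0.08,"tz":0.07,"ax":0,"ay":0,"az":0,"gripper":0},{"tx":0,"ty":-0.08,"tz":0.13,"ax":0,"ay":0,"az":0,"gripper":0},{"tx":0,"ty":-0.08,"tz":0.13,"ax":0,"ay":0,"az":0,"gripper":0},{"tx":0,"ty":-0.08,"tz":0.13,"ax":0,"ay":0,"az":0,"gripper":50},{"tx":0,"ty":-0.08,"tz":0.13,"ax":0,"ay":0,"az":0,"gripper":50},{"tx":0,"ty":-0.08,"tz":0.13,"ax":0,"ay":0,"az":0,"gripper":50},{"tx":0,"ty":-0.08,"tz":0.13,"ax":0,"ay":0,"az":0,"gripper":50},{"tx":0,"ty":-0.08,"tz":0.13,"ax":0,"ay":0,"az":0,"gripper":50}]' 
python3 -m inch '[{"tx":0,"ty":0,"tz":-0.5,"ax":0,"ay":0,"az":0,"gripper":50},{"tx":0,"ty":0,"tz":-1,"ax":0,"ay":0,"az":0,"gripper":50},{"tx":0,"ty":0,"tz":-1,"ax":0,"ay":0,"az":0,"gripper":50}]' 
python3 -m inch '[{"tx":0,"ty":0,"tz":-0.8,"ax":0,"ay":0,"az":0,"gripper":50},{"tx":0,"ty":0,"tz":-0.8,"ax":0,"ay":0,"az":0,"gripper":50},{"tx":0,"ty":0,"tz":-0.8,"ax":0,"ay":0,"az":0,"gripper":50}]' 
python3 - <<'E'
from h import *
go(.6644,-.2333,.205,yaw=np.pi-.136)
from m import *
d=grab('top','t2');h=cv2.cvtColor(d['img'],cv2.COLOR_RGB2HSV)
w=((h[...,2]>150)&(h[...,1]<60)).astype(np.uint8)*255
E
```

```text
t: 9.68
eef_pos: [0.4465, -0.0087, 0.0285]
ee_rot: [-3.142, 0.0, 3.007]
ft_force: [-0.2, -0.4, 0.3]
opening: 0.05
grasp_force: 0.0
t: 10.05
eef_pos: [0.4496, -0.0092, 0.132]
ee_rot: [-3.141, 0.009, 3.007]
ft_force: [-0.1, -0.5, -1.3]
opening: 0.0498
grasp_force: 0.0
t: 10.42
eef_pos: [0.4469, -0.0088, 0.2086]
ee_rot: [-3.141, 0.001, 3.007]
ft_force: [-0.5, 0.5, -0.9]
opening: 0.05
grasp_force: 0.0
target [ 0.6644 -0.2333  0.205 ] t [-2.457 -1.932  0.04 ] a [-0.     0.001  0.001]
```

```bash

python3 -m inch '[{"tx":-0.5,"ty":-0.4,"tz":0,"ax":0,"ay":0,"az":0,"gripper":50},{"tx":-0.82,"ty":-0.64,"tz":0,"ax":0,"ay":0,"az":0,"gripper":50}]'  >/dev/null
python3 -m inch '[{"tx":-0.5,"ty":-0.4,"tz":0,"ax":0,"ay":0,"az":0,"gripper":50},{"tx":-0.82,"ty":-0.64,"tz":0,"ax":0,"ay":0,"az":0,"gripper":50}]'  >/dev/null
python3 -m inch '[{"tx":-0.5,"ty":-0.4,"tz":0,"ax":0,"ay":0,"az":0,"gripper":50},{"tx":-0.82,"ty":-0.65,"tz":0,"ax":0,"ay":0,"az":0,"gripper":50},{"tx":-0.82,"ty":-0.65,"tz":0,"ax":0,"ay":0,"az":0,"gripper":50},{"tx":-0.82,"ty":-0.65,"tz":0,"ax":0,"ay":0,"az":0,"gripper":50}]' 
python3 - <<'E'
from h import *
go(.6644,-.2333,.086,yaw=np.pi-.136)
d=grab('scene','s3'); i=d['img'][100:300,100:400,::-1]; 
cv2.imwrite('pics/s3z.png',cv2.resize(i,(780,520),interpolation=cv2.INTER_CUBIC))
E
```

```text
t: 11.48
eef_pos: [0.663, -0.232, 0.206]
ee_rot: [3.14, -0.005, 3.007]
ft_force: [0.8, -0.2, -0.4]
opening: 0.0498
grasp_force: 0.0
target [ 0.6644 -0.2333  0.086 ] t [-0.022 -0.013  1.199] a [ 0.001 -0.002  0.001]
```

View pics/s3z.png

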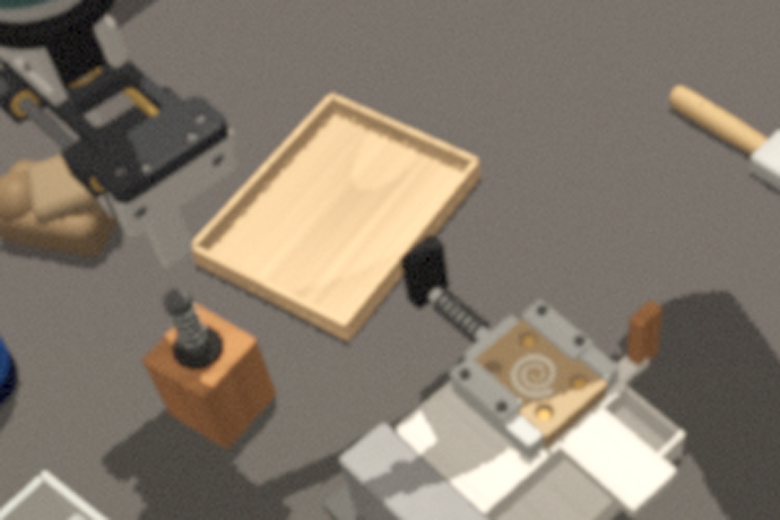

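The tray sits under the deck with its tab at crop (645,330). The gripper is over the punch grip at crop (185,310). Now I descend and grip.

```bash

python3 -m inch '[{"tx":-0.02,"ty":-0.01,"tz":0.5,"ax":0,"ay":0,"az":0,"gripper":50},{"tx":-0.02,"ty":-0.01,"tz":1,"ax":0,"ay":0,"az":0,"gripper":50},{"tx":-0.02,"ty":-0.01,"tz":1,"ax":0,"ay":0,"az":0,"gripper":50}]'
python3 -m inch '[{"tx":0,"ty":0,"tz":0.19,"ax":0,"ay":0,"az":0,"gripper":50},{"tx":0,"ty":0,"tz":0.19,"ax":0,"ay":0,"az":0,"gripper":50},{"tx":0,"ty":0,"tz":0.19,"ax":0,"ay":0,"az":0,"gripper":0},{"tx":0,"ty":0,"tz":0.19,"ax":0,"ay":0,"az":0,"gripper":0},{"tx":0,"ty":0,"tz":0.19,"ax":0,"ay":0,"az":0,"gripper":0},{"tx":0,"ty":0,"tz":0.19,"ax":0,"ay":0,"az":0,"gripper":0},{"tx":0,"ty":0,"tz":0.19,"ax":0,"ay":0,"az":0,"gripper":0},{"tx":0,"ty":0,"tz":0.19,"ax":0,"ay":0,"az":0,"gripper":0}]'
```

```text
t: 11.9
eef_pos: [0.6622, -0.2315, 0.1046]
ee_rot: [3.139, -0.009, 3.008]
ft_force: [-0.4, 0.4, 0.2]
opening: 0.05
grasp_force: 0.0
t: 12.9
eef_pos: [0.6664, -0.2345, 0.09]
ee_rot: [-3.141, 0.001, 3.007]
ft_force: [0.2, -0.7, 4.1]
opening: 0.018
grasp_force: 30.0
```

```bash

python3 -m inch '[{"tx":0,"ty":0,"tz":-0.3,"ax":0,"ay":0,"az":0,"gripper":0},{"tx":0,"ty":0,"tz":-0.6,"ax":0,"ay":0,"az":0,"gripper":0},{"tx":0,"ty":0,"tz":-0.9,"ax":0,"ay":0,"az":0,"gripper":0},{"tx":0,"ty":0,"tz":-1,"ax":0,"ay":0,"az":0,"gripper":0},{"tx":0,"ty":0,"tz":-1,"ax":0,"ay":0,"az":0,"gripper":0}]'
python3 - <<'E'
from h import *
go(16,24,.24) if 0 else None
go(.016,.024,.205,yaw=np.pi-.136,jig=True)
E
```

```text
t: 13.52
eef_pos: [0.6662, -0.2342, 0.1892]
ee_rot: [-3.142, 0.0, 3.007]
ft_force: [0.1, 0.0, -1.5]
opening: 0.0177
grasp_force: 30.0
target [ 0.5718 -0.0016  0.205 ] t [ 1.248  2.178 -0.158] a [-0.     0.     0.001]
```

```bash

python3 -m inch '[{"tx":0,"ty":0,"tz":-0.25,"ax":0,"ay":0,"az":0,"gripper":0},{"tx":0.2,"ty":0.4,"tz":-0.25,"ax":0,"ay":0,"az":0,"gripper":0},{"tx":0.4,"ty":0.7,"tz":-0.25,"ax":0,"ay":0,"az":0,"gripper":0},{"tx":0.5,"ty":1,"tz":-0.25,"ax":0,"ay":0,"az":0,"gripper":0}]' >/dev/null
python3 -m inch '[{"tx":0.3,"ty":0.4,"tz":0,"ax":0,"ay":0,"az":0,"gripper":0},{"tx":0.6,"ty":0.8,"tz":0,"ax":0,"ay":0,"az":0,"gripper":0},{"tx":0.75,"ty":1,"tz":0,"ax":0,"ay":0,"az":0,"gripper":0},{"tx":0.75,"ty":1,"tz":0,"ax":0,"ay":0,"az":0,"gripper":0}]' >/dev/null
python3 -m inch '[{"tx":0,"ty":0.18,"tz":0,"ax":0,"ay":0,"az":0,"gripper":0},{"tx":0,"ty":0.18,"tz":0.1,"ax":0,"ay":0,"az":0,"gripper":0},{"tx":0,"ty":0.18,"tz":0.15,"ax":0,"ay":0,"az":0,"gripper":0},{"tx":0,"ty":0.18,"tz":0.15,"ax":0,"ay":0,"az":0,"gripper":0}]' 
python3 - <<'E'
from h import *
st(); go(.016,.024,.195,yaw=np.pi-.136,jig=True)
a=grab('scene','s4'); b=grab('top','t4')
cv2.imwrite('pics/s4z.png',np.hstack([cv2.resize(a['img'][190:290,255:355,::-1],(400,400),interpolation=cv2.INTER_CUBIC),cv2.resize(b['img'][150:250,290:390,::-1],(400,400),interpolation=cv2.INTER_CUBIC)]))
E
```

```text
t: 15.02
eef_pos: [0.5713, -0.002, 0.1983]
ee_rot: [-3.141, -0.002, 3.006]
ft_force: [0.1, -0.7, -1.7]
opening: 0.0174
grasp_force: 30.0
{'t': 15.025, 'eef_pos': [0.5713, -0.002, 0.1983], 'ee_rot': [-3.1412, -0.0019, 3.0061], 'joints': [-0.125, 0.2756, 1.5234, -0.0004, 1.3446, -1.5602], 'ft_force': [0.0724, -0.6686, -1.6509], 'opening': 0.0174, 'grasp_force': 29.9996}
target [ 0.5718 -0.0016  0.195 ] t [-0.004  0.005  0.033] a [-0.    -0.001  0.   ]
```

View pics/s4z.png

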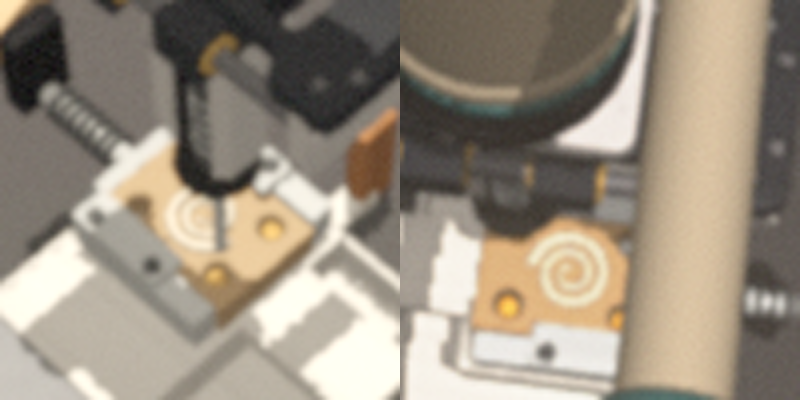

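The scene view shows the shank tip at crop (220,247), just above the dowel at (217,275). The top camera is blocked by the gripper. I'll cast both rays for a relative offset.

```bash
python3 - <<'E'
from h import *
import pickle
d=pickle.load(open('scene0.pkl','rb'))
f=lambda x,y:(255+x/4-.4,190+y/4-.4)
c,s=np.cos(YJ),np.sin(YJ); A=np.array([[c,s],[-s,c]])
for z in (.118,.121): print('tip',z,ray(d,[f(220,248)],z)[0][:2], (A@(ray(d,[f(220,248)],z)[0][:2]-J)*1000).round(1))
for n,p in(('h(16,24)',(217,275)),('h(-16,24)',(271,228))): print(n,ray(d,[f(*p)],.102)[0][:2],(A@(ray(d,[f(*p)],.102)[0][:2]-J)*1000).round(1))
s_=manip.sense(); print('tcp jig',(A@(np.array(s_['eef_pos'][:2])-J)*1000).round(1))
print(proj(d,[[*(J+A.T@[.016,.024]),.102],[.5713,-.002,.118],[.5713,-.002,.108]]))
E
```

```text
tip 0.118 [ 0.56847619 -0.00339971] [12.9 21.8]
tip 0.121 [ 0.56986098 -0.00224659] [14.2 23.1]
h(16,24) [ 0.57234178 -0.00244237] [16.6 23.2]
h(-16,24) [0.54008945 0.00179046] [-15.9  23. ]
tcp jig [16.  23.7]
[[309.44375479 258.39288283]
 [309.2257964  253.20155457]
 [309.35775509 256.25575152]]
```

```bash

python3 -m inch '[{"tx":-0.03,"ty":0.01,"tz":0,"ax":0,"ay":0,"az":0,"gripper":0},{"tx":-0.03,"ty":0.01,"tz":0.05,"ax":0,"ay":0,"az":0,"gripper":0},{"tx":-0.03,"ty":0.01,"tz":0.1,"ax":0,"ay":0,"az":0,"gripper":0},{"tx":-0.03,"ty":0.01,"tz":0.12,"ax":0,"ay":0,"az":0,"gripper":0},{"tx":-0.03,"ty":0.01,"tz":0.12,"ax":0,"ay":0,"az":0,"gripper":0}]' 
python3 - <<'E'
from h import *
a=grab('scene','s5')
cv2.imwrite('pics/s5z.png',cv2.resize(a['img'][220:280,270:350,::-1],(640,480),interpolation=cv2.INTER_CUBIC))
E
```

```text
t: 15.75
eef_pos: [0.5745, -0.0008, 0.1872]
ee_rot: [-3.141, -0.001, 3.007]
ft_force: [-0.5, 0.0, -0.6]
opening: 0.0174
grasp_force: 30.0
```

View pics/s5z.png

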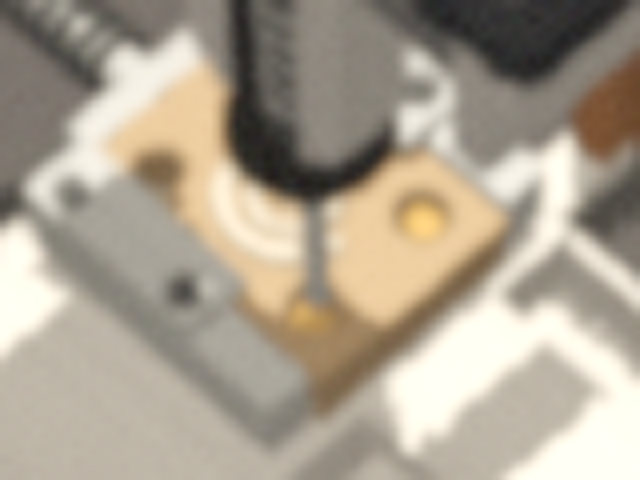

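The tip at crop (316,298) sits right over the hole at about (315,309), and the remaining 3 mm descent closes that gap. Driving in steps while watching the force.

```bash

python3 -m inch '[{"tx":0,"ty":0,"tz":0.05,"ax":0,"ay":0,"az":0,"gripper":0},{"tx":0,"ty":0,"tz":0.1,"ax":0,"ay":0,"az":0,"gripper":0},{"tx":0,"ty":0,"tz":0.12,"ax":0,"ay":0,"az":0,"gripper":0}]' 
```

```text
t: 16.18
eef_pos: [0.5747, -0.0008, 0.1753]
ee_rot: [-3.142, -0.0, 3.007]
ft_force: [-0.5, -1.1, 1.5]
opening: 0.0178
grasp_force: 30.0
```

```bash

python3 -m inch '[{"tx":0,"ty":0,"tz":0.1,"ax":0,"ay":0,"az":0,"gripper":0},{"tx":0,"ty":0,"tz":0.2,"ax":0,"ay":0,"az":0,"gripper":0},{"tx":0,"ty":0,"tz":0.2,"ax":0,"ay":0,"az":0,"gripper":0}]'
python3 -m inch '[{"tx":0,"ty":0,"tz":0.1,"ax":0,"ay":0,"az":0,"gripper":0},{"tx":0,"ty":0,"tz":0.2,"ax":0,"ay":0,"az":0,"gripper":0},{"tx":0,"ty":0,"tz":0.22,"ax":0,"ay":0,"az":0,"gripper":0},{"tx":0,"ty":0,"tz":0.22,"ax":0,"ay":0,"az":0,"gripper":0}]'
python3 - <<'E'
from h import *
go(.016,.024,.134,jig=True)
E
```

```text
t: 16.55
eef_pos: [0.5738, -0.0008, 0.1539]
ee_rot: [-3.141, -0.003, 3.007]
ft_force: [-0.0, -0.4, -1.1]
opening: 0.0179
grasp_force: 30.0
t: 17.05
eef_pos: [0.5744, -0.0008, 0.133]
ee_rot: [-3.141, -0.001, 3.007]
ft_force: [-0.3, 0.1, -1.8]
opening: 0.0172
grasp_force: 30.0
target [ 0.5718 -0.0016  0.134 ] t [ 0.025 -0.011 -0.01 ] a [0 0 0]
```

```bash

python3 -m inch '[{"tx":0,"ty":0,"tz":-0.3,"ax":0,"ay":0,"az":0,"gripper":0},{"tx":0,"ty":0,"tz":-0.6,"ax":0,"ay":0,"az":0,"gripper":0},{"tx":0,"ty":0,"tz":-0.6,"ax":0,"ay":0,"az":0,"gripper":0},{"tx":0.16,"ty":0,"tz":-0.6,"ax":0,"ay":0,"az":0,"gripper":0},{"tx":0.32,"ty":0,"tz":-0.6,"ax":0,"ay":0,"az":0,"gripper":0},{"tx":0.32,"ty":0,"tz":-0.55,"ax":0,"ay":0,"az":0,"gripper":0},{"tx":0.32,"ty":0,"tz":-0.55,"ax":0,"ay":0,"az":0,"gripper":0}]'
python3 - <<'E'
from h import *
go(-.013,.025,.187,jig=True)
a=grab('scene','s6')
cv2.imwrite('pics/s6z.png',cv2.resize(a['img'][210:285,260:360,::-1],(640,480),interpolation=cv2.INTER_CUBIC))
E
```

```text
t: 17.92
eef_pos: [0.5425, 0.0035, 0.1877]
ee_rot: [-3.141, -0.001, 3.007]
ft_force: [-0.3, 0.0, -0.4]
opening: 0.0176
grasp_force: 30.0
target [0.5432 0.0033 0.187 ] t [-0.007 -0.001  0.007] a [0 0 0]
```

View pics/s6z.png

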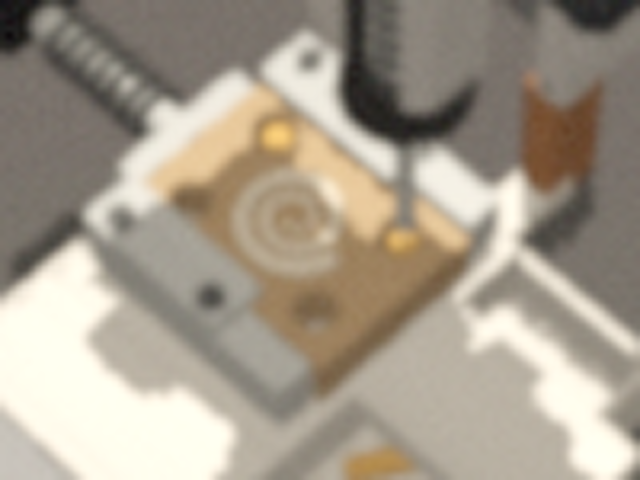

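The first hole is empty and its dowel lies in the tray at crop (375,462). The tip at (403,230) is over the second dowel at (403,240). I'll drive it and move on to the third.

```bash

python3 -m inch '[{"tx":0,"ty":0,"tz":0.05,"ax":0,"ay":0,"az":0,"gripper":0},{"tx":0,"ty":0,"tz":0.1,"ax":0,"ay":0,"az":0,"gripper":0},{"tx":0,"ty":0,"tz":0.12,"ax":0,"ay":0,"az":0,"gripper":0}]' 
python3 -m inch '[{"tx":0,"ty":0,"tz":0.1,"ax":0,"ay":0,"az":0,"gripper":0},{"tx":0,"ty":0,"tz":0.2,"ax":0,"ay":0,"az":0,"gripper":0},{"tx":0,"ty":0,"tz":0.3,"ax":0,"ay":0,"az":0,"gripper":0},{"tx":0,"ty":0,"tz":0.42,"ax":0,"ay":0,"az":0,"gripper":0},{"tx":0,"ty":0,"tz":0.42,"ax":0,"ay":0,"az":0,"gripper":0},{"tx":0,"ty":0,"tz":0.42,"ax":0,"ay":0,"az":0,"gripper":0}]'
python3 -m inch '[{"tx":0,"ty":0,"tz":-0.3,"ax":0,"ay":0,"az":0,"gripper":0},{"tx":0,"ty":0,"tz":-0.6,"ax":0,"ay":0,"az":0,"gripper":0},{"tx":0,"ty":0,"tz":-0.6,"ax":0,"ay":0,"az":0,"gripper":0},{"tx":0,"ty":-0.24,"tz":-0.6,"ax":0,"ay":0,"az":0,"gripper":0},{"tx":0,"ty":-0.48,"tz":-0.6,"ax":0,"ay":0,"az":0,"gripper":0},{"tx":0,"ty":-0.48,"tz":-0.55,"ax":0,"ay":0,"az":0,"gripper":0},{"tx":0,"ty":-0.48,"tz":-0.55,"ax":0,"ay":0,"az":0,"gripper":0}]'
python3 - <<'E'
from h import *
go(-.013,-.023,.187,jig=True)
a=grab('scene','s7')
cv2.imwrite('pics/s7z.png',cv2.resize(a['img'][210:285,260:360,::-1],(640,480),interpolation=cv2.INTER_CUBIC))
E
```

```text
t: 18.35
eef_pos: [0.5433, 0.0034, 0.1762]
ee_rot: [-3.142, 0.0, 3.007]
ft_force: [-0.5, -0.0, 2.0]
opening: 0.0176
grasp_force: 30.0
t: 19.1
eef_pos: [0.5431, 0.0034, 0.1342]
ee_rot: [-3.141, -0.0, 3.007]
ft_force: [1.4, -0.4, -1.7]
opening: 0.0177
grasp_force: 30.0
t: 19.98
eef_pos: [0.5355, -0.0434, 0.188]
ee_rot: [3.141, -0.003, 3.007]
ft_force: [-0.1, 0.2, -0.8]
opening: 0.0176
grasp_force: 30.0
target [ 0.5367 -0.0442  0.187 ] t [-0.014 -0.007  0.01 ] a [0 0 0]
```

View pics/s7z.png

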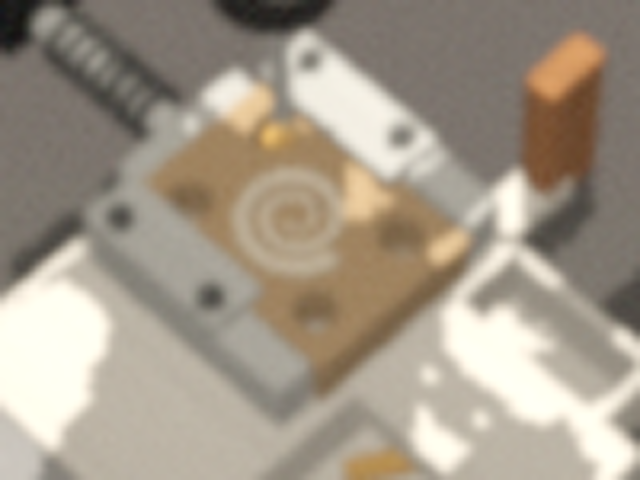

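Two holes are now empty and the tip is above the third dowel at crop (275,135). I'll drive it, then lift.

```bash

python3 -m inch '[{"tx":0,"ty":0,"tz":0.05,"ax":0,"ay":0,"az":0,"gripper":0},{"tx":0,"ty":0,"tz":0.1,"ax":0,"ay":0,"az":0,"gripper":0},{"tx":0,"ty":0,"tz":0.12,"ax":0,"ay":0,"az":0,"gripper":0}]' 
python3 -m inch '[{"tx":0,"ty":0,"tz":0.1,"ax":0,"ay":0,"az":0,"gripper":0},{"tx":0,"ty":0,"tz":0.2,"ax":0,"ay":0,"az":0,"gripper":0},{"tx":0,"ty":0,"tz":0.3,"ax":0,"ay":0,"az":0,"gripper":0},{"tx":0,"ty":0,"tz":0.42,"ax":0,"ay":0,"az":0,"gripper":0},{"tx":0,"ty":0,"tz":0.42,"ax":0,"ay":0,"az":0,"gripper":0},{"tx":0,"ty":0,"tz":0.42,"ax":0,"ay":0,"az":0,"gripper":0}]'
python3 -m inch '[{"tx":0,"ty":0,"tz":-0.3,"ax":0,"ay":0,"az":0,"gripper":0},{"tx":0,"ty":0,"tz":-0.6,"ax":0,"ay":0,"az":0,"gripper":0},{"tx":0,"ty":0,"tz":-0.9,"ax":0,"ay":0,"az":0,"gripper":0},{"tx":0,"ty":0,"tz":-0.9,"ax":0,"ay":0,"az":0,"gripper":0}]'
python3 - <<'E'
from h import *
go(.6662,-.2342,.222,yaw=3.007)
a=grab('scene','s8')
cv2.imwrite('pics/s8z.png',cv2.resize(a['img'][195:345,240:440,::-1],(800,600),interpolation=cv2.INTER_CUBIC))
E
```

```text
t: 20.4
eef_pos: [0.5366, -0.0437, 0.1773]
ee_rot: [3.141, 0.0, 3.007]
ft_force: [0.0, 0.2, 1.0]
opening: 0.0174
grasp_force: 30.0
t: 21.15
eef_pos: [0.5366, -0.0441, 0.1352]
ee_rot: [-3.142, -0.0, 3.007]
ft_force: [1.6, -0.7, -1.8]
opening: 0.0176
grasp_force: 30.0
t: 21.65
eef_pos: [0.5375, -0.0443, 0.2278]
ee_rot: [-3.141, 0.004, 3.007]
ft_force: [0.9, -0.5, -1.1]
opening: 0.0174
grasp_force: 30.0
target [ 0.6662 -0.2342  0.222 ] t [-1.53  -1.709  0.066] a [-0.     0.002 -0.   ]
```

View pics/s8z.png

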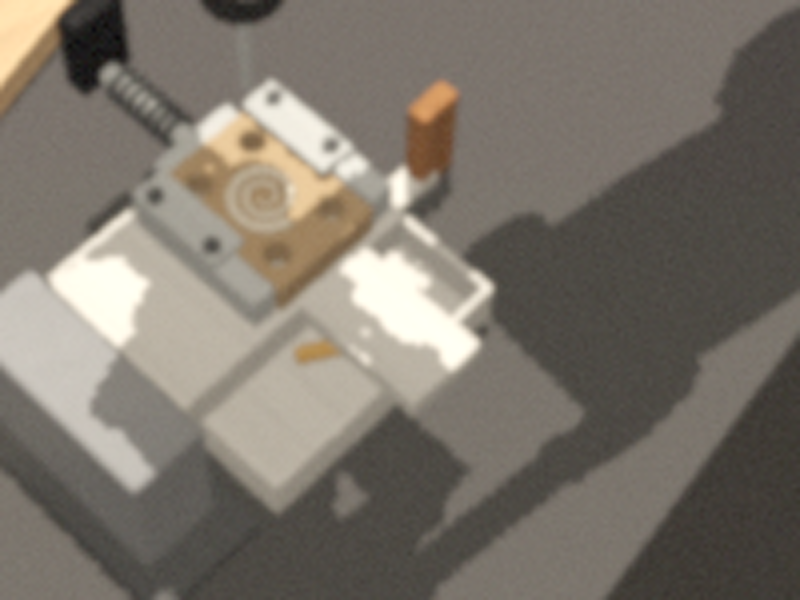

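All four holes are empty; one dowel is visible in the tray at crop (317,352) and the rest lie under the deck. Now the punch goes back to the pose it was lifted from.

```bash

python3 -m inch '[{"tx":-0.3,"ty":-0.3,"tz":0,"ax":0,"ay":0,"az":0,"gripper":0},{"tx":-0.6,"ty":-0.6,"tz":0,"ax":0,"ay":0,"az":0,"gripper":0},{"tx":-0.77,"ty":-0.85,"tz":0,"ax":0,"ay":0,"az":0,"gripper":0}]' >/dev/null
python3 -m inch '[{"tx":-0.3,"ty":-0.3,"tz":0,"ax":0,"ay":0,"az":0,"gripper":0},{"tx":-0.6,"ty":-0.6,"tz":0,"ax":0,"ay":0,"az":0,"gripper":0},{"tx":-0.76,"ty":-0.86,"tz":0,"ax":0,"ay":0,"az":0,"gripper":0},{"tx":-0.76,"ty":-0.86,"tz":0.2,"ax":0,"ay":0,"az":0,"gripper":0},{"tx":-0.76,"ty":-0.86,"tz":0.2,"ax":0,"ay":0,"az":0,"gripper":0},{"tx":-0.76,"ty":-0.86,"tz":0.2,"ax":0,"ay":0,"az":0,"gripper":0}]'
python3 - <<'E'
from h import *
go(.6662,-.2342,.09,yaw=3.007)
E
```

```text
t: 22.82
eef_pos: [0.6647, -0.2336, 0.2047]
ee_rot: [3.141, -0.002, 3.007]
ft_force: [0.3, 1.5, -0.5]
opening: 0.0175
grasp_force: 30.0
target [ 0.6662 -0.2342  0.09  ] t [-0.018 -0.004  1.147] a [ 0.    -0.001  0.   ]
```

```bash

python3 -m inch '[{"tx":-0.01,"ty":0,"tz":0.2,"ax":0,"ay":0,"az":0,"gripper":0},{"tx":-0.01,"ty":0,"tz":0.4,"ax":0,"ay":0,"az":0,"gripper":0},{"tx":-0.01,"ty":0,"tz":0.4,"ax":0,"ay":0,"az":0,"gripper":0},{"tx":-0.01,"ty":0,"tz":0.5,"ax":0,"ay":0,"az":0,"gripper":0},{"tx":-0.01,"ty":0,"tz":0.5,"ax":0,"ay":0,"az":0,"gripper":0}]'
python3 -m inch '[{"tx":0,"ty":0,"tz":0.15,"ax":0,"ay":0,"az":0,"gripper":0},{"tx":0,"ty":0,"tz":0.3,"ax":0,"ay":0,"az":0,"gripper":0},{"tx":0,"ty":0,"tz":0.45,"ax":0,"ay":0,"az":0,"gripper":0},{"tx":0,"ty":0,"tz":0.55,"ax":0,"ay":0,"az":0,"gripper":0},{"tx":0,"ty":0,"tz":0.55,"ax":0,"ay":0,"az":0,"gripper":0}]'
python3 - <<'E'
from h import *
go(.6662,-.2342,.09,yaw=3.007)
E
```

```text
t: 23.45
eef_pos: [0.666, -0.2341, 0.1555]
ee_rot: [-3.142, -0.0, 3.007]
ft_force: [-0.2, 0.0, -1.5]
opening: 0.0178
grasp_force: 30.0
t: 24.08
eef_pos: [0.6655, -0.234, 0.099]
ee_rot: [3.141, -0.002, 3.007]
ft_force: [-0.2, 1.5, -1.3]
opening: 0.0176
grasp_force: 30.0
target [ 0.6662 -0.2342  0.09  ] t [-0.007 -0.002  0.09 ] a [ 0.    -0.001 -0.   ]
```

```bash

python3 -m inch '[{"tx":-0.01,"ty":0,"tz":0.05,"ax":0,"ay":0,"az":0,"gripper":0},{"tx":-0.01,"ty":0,"tz":0.09,"ax":0,"ay":0,"az":0,"gripper":0},{"tx":-0.01,"ty":0,"tz":0.09,"ax":0,"ay":0,"az":0,"gripper":0},{"tx":-0.01,"ty":0,"tz":0.09,"ax":0,"ay":0,"az":0,"gripper":0}]'
python3 -m inch '[{"tx":0,"ty":0,"tz":0,"ax":0,"ay":0,"az":0,"gripper":50},{"tx":0,"ty":0,"tz":0,"ax":0,"ay":0,"az":0,"gripper":50},{"tx":0,"ty":0,"tz":0,"ax":0,"ay":0,"az":0,"gripper":50},{"tx":0,"ty":0,"tz":0,"ax":0,"ay":0,"az":0,"gripper":50},{"tx":0,"ty":0,"tz":-0.5,"ax":0,"ay":0,"az":0,"gripper":50},{"tx":0,"ty":0,"tz":-1,"ax":0,"ay":0,"az":0,"gripper":50},{"tx":0,"ty":0,"tz":-1,"ax":0,"ay":0,"az":0,"gripper":50}]'
python3 - <<'E'
from h import *
go(0,-.145,.19,jig=True)
e=grab('scene','s9'); h=cv2.cvtColor(e['img'],cv2.COLOR_RGB2HSV)
from m import *
st_=((h[...,0]<16)&(h[...,1]>110)&(h[...,2]>60)).astype(np.uint8)*255
print(proj(e,[[.6644,-.2333,.136],[.6644,-.2333,.08]]))
sub=h[190:245,165:200,2]; dk=(sub<70); ys,xs=np.nonzero(dk); print('dark bbox',xs.min()+165,ys.min()+190,xs.max()+165,ys.max()+190)
E
```

```text
t: 24.58
eef_pos: [0.6673, -0.2344, 0.0917]
ee_rot: [-3.141, 0.0, 3.007]
ft_force: [0.9, -0.7, -1.4]
opening: 0.0177
grasp_force: 30.0
t: 25.45
eef_pos: [0.6698, -0.2356, 0.197]
ee_rot: [-3.138, 0.01, 3.007]
ft_force: [-0.0, -0.5, 0.1]
opening: 0.0501
grasp_force: 0.0
target [ 0.533  -0.1669  0.19  ] t [1.448 0.497 0.055] a [0 0 0]
[[167.95552313 215.14168744]
 [176.03414271 233.11111513]]
dark bbox 166 219 183 241
```

```bash

python3 -m inch '[{"tx":0.5,"ty":0.15,"tz":0,"ax":0,"ay":0,"az":0,"gripper":0},{"tx":0.8,"ty":0.2,"tz":0,"ax":0,"ay":0,"az":0,"gripper":0},{"tx":0.8,"ty":0.2,"tz":0,"ax":0,"ay":0,"az":0,"gripper":0}]' >/dev/null
python3 -m inch '[{"tx":0.5,"ty":0.2,"tz":0,"ax":0,"ay":0,"az":0,"gripper":0},{"tx":0.65,"ty":0.29,"tz":0,"ax":0,"ay":0,"az":0,"gripper":0},{"tx":0.65,"ty":0.29,"tz":0,"ax":0,"ay":0,"az":0,"gripper":0},{"tx":0.65,"ty":0.29,"tz":0,"ax":0,"ay":0,"az":0,"gripper":0},{"tx":0.65,"ty":0.29,"tz":0,"ax":0,"ay":0,"az":0,"gripper":0}]'
python3 - <<'E'
from m import *
go(0,-.145,.115,jig=True)
e=grab('scene','s10'); o=cv2.imread('pics/scene0.png')[:,:,::-1]
a=e['img'][195:240,155:200].astype(int); b=o[195:240,155:200].astype(int); print('punch diff mean',np.abs(a-b).mean())
g0=cv2.cvtColor(o[190:250,150:210].copy(),cv2.COLOR_RGB2GRAY).astype(np.float32); g1=cv2.cvtColor(e['img'][190:250,150:210].copy(),cv2.COLOR_RGB2GRAY).astype(np.float32)
print('diff by shift'); 
print('n changed',(np.abs(g1-g0)>30).sum(), 'shift',cv2.phaseCorrelate(g0,g1))
E
```

```text
t: 26.5
eef_pos: [0.5314, -0.1671, 0.1912]
ee_rot: [-3.141, 0.001, 3.007]
ft_force: [-0.3, -0.0, -0.6]
opening: 0.0006
grasp_force: 0.0
target [ 0.533  -0.1669  0.115 ] t [-0.015  0.005  0.762] a [0 0 0]
punch diff mean 12.319506172839507
diff by shift
n changed 16 shift ((-0.1297607564336687, 0.05593374501874493), 1.0253340684043037)
```

The punch is back; the stand patch matches the first picture to about 0.1 px. Now I press the ejector.

```bash

python3 -m inch '[{"tx":0,"ty":0,"tz":0.4,"ax":0,"ay":0,"az":0,"gripper":0},{"tx":0,"ty":0,"tz":0.76,"ax":0,"ay":0,"az":0,"gripper":0},{"tx":0,"ty":0,"tz":0.76,"ax":0,"ay":0,"az":0,"gripper":0},{"tx":0,"ty":0.1,"tz":0.76,"ax":0,"ay":0,"az":0,"gripper":0},{"tx":0,"ty":0.2,"tz":0.76,"ax":0,"ay":0,"az":0,"gripper":0},{"tx":0,"ty":0.25,"tz":0.76,"ax":0,"ay":0,"az":0,"gripper":0}]'
python3 -m inch '[{"tx":0,"ty":0.08,"tz":0,"ax":0,"ay":0,"az":0,"gripper":0},{"tx":0,"ty":0.16,"tz":0,"ax":0,"ay":0,"az":0,"gripper":0},{"tx":0,"ty":0.24,"tz":0,"ax":0,"ay":0,"az":0,"gripper":0},{"tx":0,"ty":0.32,"tz":0,"ax":0,"ay":0,"az":0,"gripper":0},{"tx":0,"ty":0.4,"tz":0,"ax":0,"ay":0,"az":0,"gripper":0}]'
python3 - <<'E'
from h import *
go(0,-.067,.115,jig=True)
E
```

```text
t: 27.3
eef_pos: [0.5349, -0.1421, 0.1171]
ee_rot: [-3.139, 0.004, 3.008]
ft_force: [1.1, -3.9, 2.4]
opening: 0.0002
grasp_force: 1.7
t: 27.92
eef_pos: [0.5394, -0.1024, 0.116]
ee_rot: [-3.14, 0.002, 3.007]
ft_force: [1.2, -6.2, 4.2]
opening: 0.0005
grasp_force: 2.9
target [ 0.5436 -0.0896  0.115 ] t [-0.024  0.132  0.01 ] a [0 0 0]
```

```bash

python3 -m inch '[{"tx":0,"ty":0.05,"tz":0,"ax":0,"ay":0,"az":0,"gripper":0},{"tx":0,"ty":0.1,"tz":0,"ax":0,"ay":0,"az":0,"gripper":0},{"tx":0,"ty":0.1,"tz":0,"ax":0,"ay":0,"az":0,"gripper":0}]'
python3 -m inch '[{"tx":0,"ty":0.03,"tz":0,"ax":0,"ay":0,"az":0,"gripper":0},{"tx":0,"ty":0.06,"tz":0,"ax":0,"ay":0,"az":0,"gripper":0},{"tx":0,"ty":0.06,"tz":0,"ax":0,"ay":0,"az":0,"gripper":0}]'
python3 - <<'E'
from h import *
go(0,-.067,.115,jig=True)
e=grab('scene','s11'); h=cv2.cvtColor(e['img'],cv2.COLOR_RGB2HSV)
cv2.imwrite('pics/s11z.png',cv2.resize(e['img'][195:345,240:440,::-1],(800,600),interpolation=cv2.INTER_CUBIC))
m=((h[...,0]>8)&(h[...,0]<25)&(h[...,1]>60)&(h[...,2]>60)).astype(np.uint8)*255
from m import *
c=cont(m,(285,205,360,305)); print(rect(e,c,.104), c[:,0].min(0),c[:,0].max(0))
print(proj(e,[[*(J+[.1356*.058,.9908*.058]),.104]]))
E
```

```text
t: 28.3
eef_pos: [0.5407, -0.0921, 0.1159]
ee_rot: [-3.14, 0.001, 3.007]
ft_force: [0.1, -5.6, 4.1]
opening: 0.0006
grasp_force: 2.5
t: 28.68
eef_pos: [0.541, -0.0908, 0.1161]
ee_rot: [-3.132, 0.001, 3.009]
ft_force: [-2.1, -15.8, 4.1]
opening: 0.0009
grasp_force: 7.6
target [ 0.5436 -0.0896  0.115 ] t [-0.025  0.016  0.011] a [0 0 0]
(array([567.5,  35.1]), array([80.3, 70.3]), 82.2) [305 243] [357 291]
[[330.53122226 264.30376017]]
```

The ejector is on its stop (16 N) with the cast out. I retract, lift, move over the tongue and turn 90° to grip across the cast's width.

```bash

python3 -m inch '[{"tx":0,"ty":-0.15,"tz":0,"ax":0,"ay":0,"az":0,"gripper":0},{"tx":0,"ty":-0.3,"tz":0,"ax":0,"ay":0,"az":0,"gripper":0},{"tx":0,"ty":-0.45,"tz":0,"ax":0,"ay":0,"az":0,"gripper":0},{"tx":0,"ty":-0.6,"tz":0,"ax":0,"ay":0,"az":0,"gripper":0},{"tx":0,"ty":-0.75,"tz":0,"ax":0,"ay":0,"az":0,"gripper":0},{"tx":0,"ty":-0.85,"tz":0,"ax":0,"ay":0,"az":0,"gripper":0},{"tx":0,"ty":-0.85,"tz":-0.5,"ax":0,"ay":0,"az":0,"gripper":0},{"tx":0,"ty":-0.85,"tz":-1,"ax":0,"ay":0,"az":0,"gripper":0}]'
python3 -m inch '[{"tx":0,"ty":0.3,"tz":0,"ax":0,"ay":0,"az":0,"gripper":94},{"tx":0,"ty":0.7,"tz":0,"ax":0,"ay":0,"az":0,"gripper":94},{"tx":0,"ty":1,"tz":0,"ax":0,"ay":0,"az":0,"gripper":94},{"tx":0,"ty":1,"tz":0,"ax":0,"ay":0,"az":0,"gripper":94}]'
python3 -m inch '[{"tx":0,"ty":0.4,"tz":0,"ax":0,"ay":0,"az":0.75,"gripper":94},{"tx":0,"ty":0.8,"tz":0,"ax":0,"ay":0,"az":0.75,"gripper":94},{"tx":0,"ty":1,"tz":0,"ax":0,"ay":0,"az":0.75,"gripper":94},{"tx":0,"ty":1,"tz":0,"ax":0,"ay":0,"az":0.75,"gripper":94},{"tx":0,"ty":1,"tz":0,"ax":0,"ay":0,"az":0.75,"gripper":94},{"tx":0,"ty":1,"tz":0,"ax":0,"ay":0,"az":0.75,"gripper":94},{"tx":0,"ty":1,"tz":0,"ax":0,"ay":0,"az":0.75,"gripper":94},{"tx":0,"ty":1,"tz":0,"ax":0,"ay":0,"az":0.75,"gripper":94}]'
python3 - <<'E'
from m import *
go(0,.058,.08,jig=True,yaw=np.pi/2-.136)
e=grab('scene','s12'); h=cv2.cvtColor(e['img'],cv2.COLOR_RGB2HSV)
m=((h[...,0]>8)&(h[...,0]<25)&(h[...,1]>60)&(h[...,2]>60)).astype(np.uint8)*255
c=cont(m,(285,205,360,305)); print(rect(e,c,.104), c[:,0].min(0),c[:,0].max(0))
b=(h[...,2]<60).astype(np.uint8)*255; ys,xs=np.nonzero(b[180:235,245:290]); print('pad',xs.mean()+245,ys.mean()+180,len(xs))
o=cv2.cvtColor(cv2.imread('pics/scene0.png'),cv2.COLOR_BGR2HSV);b=(o[...,2]<60).astype(np.uint8)*255; ys,xs=np.nonzero(b[180:235,245:290]); print('pad0',xs.mean()+245,ys.mean()+180,len(xs))
E
```

```text
t: 29.72
eef_pos: [0.5287, -0.1701, 0.2158]
ee_rot: [3.14, -0.003, 3.006]
ft_force: [0.6, -0.8, -0.0]
opening: 0.0005
grasp_force: 0.0
t: 30.22
eef_pos: [0.5427, -0.0695, 0.2153]
ee_rot: [3.141, -0.001, 3.01]
ft_force: [-0.0, -0.2, 0.9]
opening: 0.037
grasp_force: 0.0
t: 31.22
eef_pos: [0.5563, 0.0265, 0.2152]
ee_rot: [-3.141, 0.001, 1.5]
ft_force: [0.2, -0.1, -0.2]
opening: 0.0939
grasp_force: 0.0
target [0.5606 0.0343 0.08  ] t [0.081 0.038 1.352] a [-0.     0.     0.031]
(array([567.4,  34.5]), array([82.5, 70. ]), 81.7) [306 242] [356 291]
pad 274.7145488029466 198.3425414364641 543
pad0 262.9235880398671 203.96677740863788 301
```

```bash

python3 -m inch '[{"tx":0.08,"ty":0.04,"tz":0.4,"ax":0,"ay":0,"az":0.03,"gripper":94},{"tx":0.08,"ty":0.04,"tz":0.8,"ax":0,"ay":0,"az":0.03,"gripper":94},{"tx":0.08,"ty":0.04,"tz":0.9,"ax":0,"ay":0,"az":0.03,"gripper":94},{"tx":0.08,"ty":0.04,"tz":0.9,"ax":0,"ay":0,"az":0.03,"gripper":94},{"tx":0.08,"ty":0.04,"tz":0.9,"ax":0,"ay":0,"az":0.03,"gripper":94}]'
python3 - <<'E'
from h import *
go(0,.058,.079,jig=True,yaw=np.pi/2-.136)
E
```

```text
t: 31.9
eef_pos: [0.5623, 0.0352, 0.1271]
ee_rot: [3.139, -0.0, 1.444]
ft_force: [0.5, -0.4, 0.8]
opening: 0.0937
grasp_force: 0.0
target [0.5606 0.0343 0.079 ] t [-0.012 -0.017  0.48 ] a [ 0.001 -0.     0.005]
```

```bash

python3 -m inch '[{"tx":-0.01,"ty":-0.01,"tz":0.25,"ax":0,"ay":0,"az":0,"gripper":94},{"tx":-0.01,"ty":-0.01,"tz":0.48,"ax":0,"ay":0,"az":0,"gripper":94},{"tx":-0.01,"ty":-0.01,"tz":0.48,"ax":0,"ay":0,"az":0,"gripper":94},{"tx":-0.01,"ty":-0.01,"tz":0.48,"ax":0,"ay":0,"az":0,"gripper":0},{"tx":-0.01,"ty":-0.01,"tz":0.48,"ax":0,"ay":0,"az":0,"gripper":0},{"tx":-0.01,"ty":-0.01,"tz":0.48,"ax":0,"ay":0,"az":0,"gripper":0},{"tx":-0.01,"ty":-0.01,"tz":0.48,"ax":0,"ay":0,"az":0,"gripper":0},{"tx":-0.01,"ty":-0.01,"tz":0.48,"ax":0,"ay":0,"az":0,"gripper":0}]'
python3 -m inch '[{"tx":0,"ty":0,"tz":0,"ax":0,"ay":0,"az":0,"gripper":0},{"tx":0,"ty":0,"tz":0,"ax":0,"ay":0,"az":0,"gripper":0},{"tx":0,"ty":0,"tz":0,"ax":0,"ay":0,"az":0,"gripper":0}]'
```

```text
t: 32.9
eef_pos: [0.5603, 0.0347, 0.0779]
ee_rot: [3.141, 0.0, 1.444]
ft_force: [-0.4, 0.4, 2.0]
opening: 0.0559
grasp_force: 30.0
t: 33.28
eef_pos: [0.5603, 0.0347, 0.0778]
ee_rot: [3.141, -0.0, 1.444]
ft_force: [0.2, -0.7, 4.6]
opening: 0.0559
grasp_force: 30.0
```

The cast is gripped (55.9 mm), but the tips sit 8 mm below its underside, so I regrip 7 mm higher to allow a flat set-down. Then I lift and re-measure the finds tray.

```bash

python3 -m inch '[{"tx":0,"ty":0,"tz":0,"ax":0,"ay":0,"az":0,"gripper":64},{"tx":0,"ty":0,"tz":0,"ax":0,"ay":0,"az":0,"gripper":64},{"tx":0,"ty":0,"tz":-0.07,"ax":0,"ay":0,"az":0,"gripper":64},{"tx":0,"ty":0,"tz":-0.07,"ax":0,"ay":0,"az":0,"gripper":64},{"tx":0,"ty":0,"tz":-0.07,"ax":0,"ay":0,"az":0,"gripper":0},{"tx":0,"ty":0,"tz":-0.07,"ax":0,"ay":0,"az":0,"gripper":0},{"tx":0,"ty":0,"tz":-0.07,"ax":0,"ay":0,"az":0,"gripper":0},{"tx":0,"ty":0,"tz":-0.07,"ax":0,"ay":0,"az":0,"gripper":0}]'
python3 -m inch '[{"tx":0,"ty":0,"tz":-0.1,"ax":0,"ay":0,"az":0,"gripper":0},{"tx":0,"ty":0,"tz":-0.25,"ax":0,"ay":0,"az":0,"gripper":0},{"tx":0,"ty":0,"tz":-0.4,"ax":0,"ay":0,"az":0,"gripper":0},{"tx":0,"ty":0,"tz":-0.6,"ax":0,"ay":0,"az":0,"gripper":0},{"tx":0,"ty":0,"tz":-0.8,"ax":0,"ay":0,"az":0,"gripper":0},{"tx":0,"ty":0,"tz":-0.9,"ax":0,"ay":0,"az":0,"gripper":0},{"tx":0,"ty":0,"tz":-0.9,"ax":0,"ay":0,"az":0,"gripper":0}]'
python3 - <<'E'
from m import *
d=grab('top','t13');h=cv2.cvtColor(d['img'],cv2.COLOR_RGB2HSV)
f=((h[...,0]<30)&(h[...,1]>90)&(h[...,2]>90)).astype(np.uint8)*255
c=cont(f,(400,190,570,350)); print('finds',rect(d,c,.022),cv2.minAreaRect(c)); 
o=pickle.load(open('top0.pkl','rb'));ho=cv2.cvtColor(o['img'],cv2.COLOR_RGB2HSV)
fo=((ho[...,0]<30)&(ho[...,1]>90)&(ho[...,2]>90)).astype(np.uint8)*255
c=cont(fo,(400,190,570,350));print('before',cv2.minAreaRect(c))
e=grab('scene','s13'); cv2.imwrite('pics/s13z.png',cv2.resize(e['img'][100:400,150:550,::-1],(800,600)))
go(.482,-.280,.18,yaw=1.435)
E
```

```text
t: 34.28
eef_pos: [0.5599, 0.0347, 0.0845]
ee_rot: [3.141, 0.0, 1.444]
ft_force: [-0.2, -0.6, 0.3]
opening: 0.0557
grasp_force: 30.0
t: 35.15
eef_pos: [0.5602, 0.0347, 0.1755]
ee_rot: [3.14, -0.0, 1.444]
ft_force: [0.6, 0.9, -1.6]
opening: 0.0558
grasp_force: 30.0
finds (array([ 481.7, -280.7]), array([192.7, 156.8]), 7.2) ((475.158935546875, 265.783203125), (108.49281311035156, 87.66096496582031), 81.25383758544922)
before ((475.1980895996094, 265.8202819824219), (108.28852844238281, 87.96588897705078), 81.46923065185547)
target [ 0.482 -0.28   0.18 ] t [-3.22  -0.369 -0.059] a [-0.     0.     0.004]
```

```bash

python3 -m inch '[{"tx":-0.25,"ty":-0.03,"tz":0,"ax":0,"ay":0,"az":0,"gripper":0},{"tx":-0.5,"ty":-0.06,"tz":0,"ax":0,"ay":0,"az":0,"gripper":0},{"tx":-0.75,"ty":-0.09,"tz":0,"ax":0,"ay":0,"az":0,"gripper":0},{"tx":-1,"ty":-0.12,"tz":0,"ax":0,"ay":0,"az":0,"gripper":0}]' >/dev/null
python3 -m inch '[{"tx":-0.3,"ty":-0.03,"tz":0,"ax":0,"ay":0,"az":0,"gripper":0},{"tx":-0.6,"ty":-0.06,"tz":0,"ax":0,"ay":0,"az":0,"gripper":0},{"tx":-0.8,"ty":-0.09,"tz":0,"ax":0,"ay":0,"az":0,"gripper":0},{"tx":-1,"ty":-0.12,"tz":0,"ax":0,"ay":0,"az":0,"gripper":0}]' >/dev/null
python3 -m inch '[{"tx":-0.3,"ty":-0.03,"tz":0,"ax":0,"ay":0,"az":0,"gripper":0},{"tx":-0.6,"ty":-0.06,"tz":0,"ax":0,"ay":0,"az":0,"gripper":0},{"tx":-0.8,"ty":-0.09,"tz":0,"ax":0,"ay":0,"az":0,"gripper":0},{"tx":-1,"ty":-0.12,"tz":0,"ax":0,"ay":0,"az":0,"gripper":0},{"tx":-1,"ty":-0.12,"tz":0,"ax":0,"ay":0,"az":0,"gripper":0}]' 
python3 - <<'E'
from h import *
go(.481,-.283,.008,yaw=1.444)
E
```

```text
t: 36.88
eef_pos: [0.4858, -0.2592, 0.1742]
ee_rot: [-3.141, -0.0, 1.442]
ft_force: [0.1, 0.3, -1.1]
opening: 0.0556
grasp_force: 30.0
target [ 0.481 -0.283  0.008] t [-0.242 -0.017  1.662] a [-0.    -0.    -0.001]
```

```bash

python3 -m inch '[{"tx":-0.24,"ty":-0.02,"tz":0.3,"ax":0,"ay":0,"az":0,"gripper":0},{"tx":-0.24,"ty":-0.02,"tz":0.6,"ax":0,"ay":0,"az":0,"gripper":0},{"tx":-0.24,"ty":-0.02,"tz":0.9,"ax":0,"ay":0,"az":0,"gripper":0},{"tx":-0.24,"ty":-0.02,"tz":1,"ax":0,"ay":0,"az":0,"gripper":0},{"tx":-0.24,"ty":-0.02,"tz":1,"ax":0,"ay":0,"az":0,"gripper":0}]'
python3 -m inch '[{"tx":0,"ty":0,"tz":0.2,"ax":0,"ay":0,"az":0,"gripper":0},{"tx":0,"ty":0,"tz":0.4,"ax":0,"ay":0,"az":0,"gripper":0},{"tx":0,"ty":0,"tz":0.5,"ax":0,"ay":0,"az":0,"gripper":0},{"tx":0,"ty":0,"tz":0.58,"ax":0,"ay":0,"az":0,"gripper":0},{"tx":0,"ty":0,"tz":0.62,"ax":0,"ay":0,"az":0,"gripper":0},{"tx":0,"ty":0,"tz":0.62,"ax":0,"ay":0,"az":0,"gripper":0}]'
```

```text
t: 37.5
eef_pos: [0.4813, -0.2812, 0.0743]
ee_rot: [-3.141, -0.001, 1.444]
ft_force: [-0.1, -0.1, -0.3]
opening: 0.056
grasp_force: 30.0
t: 38.25
eef_pos: [0.4813, -0.282, 0.0126]
ee_rot: [3.141, 0.0, 1.444]
ft_force: [-0.0, 0.4, -1.2]
opening: 0.0554
grasp_force: 30.0
```

```bash

python3 -m inch '[{"tx":0,"ty":0,"tz":0.03,"ax":0,"ay":0,"az":0,"gripper":0},{"tx":0,"ty":0,"tz":0.06,"ax":0,"ay":0,"az":0,"gripper":0},{"tx":0,"ty":0,"tz":0.06,"ax":0,"ay":0,"az":0,"gripper":0},{"tx":0,"ty":0,"tz":0.06,"ax":0,"ay":0,"az":0,"gripper":0}]'
python3 -m inch '[{"tx":0,"ty":0,"tz":0,"ax":0,"ay":0,"az":0,"gripper":80},{"tx":0,"ty":0,"tz":0,"ax":0,"ay":0,"az":0,"gripper":80},{"tx":0,"ty":0,"tz":0,"ax":0,"ay":0,"az":0,"gripper":80},{"tx":0,"ty":0,"tz":0,"ax":0,"ay":0,"az":0,"gripper":80},{"tx":0,"ty":0,"tz":-0.5,"ax":0,"ay":0,"az":0,"gripper":80},{"tx":0,"ty":0,"tz":-1,"ax":0,"ay":0,"az":0,"gripper":80},{"tx":0,"ty":0,"tz":-1,"ax":0,"ay":0,"az":0,"gripper":80}]'
python3 -m inch '[{"tx":0,"ty":0,"tz":-0.5,"ax":0,"ay":0,"az":0,"gripper":50},{"tx":0,"ty":0,"tz":-1,"ax":0,"ay":0,"az":0,"gripper":50},{"tx":0.4,"ty":0,"tz":-1,"ax":0,"ay":0,"az":0,"gripper":50},{"tx":0.7,"ty":-0.5,"tz":-1,"ax":0,"ay":0,"az":0,"gripper":50},{"tx":1,"ty":-1,"tz":-1,"ax":0,"ay":0,"az":0,"gripper":50},{"tx":1,"ty":-1,"tz":-1,"ax":0,"ay":0,"az":0,"gripper":50}]'
python3 - <<'E'
from m import *
go(.4465,-.0087,.2,yaw=3.007)
d=grab('top','t14');e=grab('scene','s14')
# tray handle now
for n,i,roi in(('scene',e,(320,205,365,250)),('top',d,(270,240,350,300))):
    h=cv2.cvtColor(i['img'],cv2.COLOR_RGB2HSV); m=((h[...,0]<14)&(h[...,1]>130)&(h[...,2]>60)); x0,y0,x1,y1=roi; ys,xs=np.nonzero(m[y0:y1,x0:x1]); 
    if len(xs): print(n,len(xs),xs.mean()+x0,ys.mean()+y0,ray(i,[(xs.mean()+x0,ys.mean()+y0)],.037)[0])
print(proj(e,[[.4457,-.0085,.04]]),proj(d,[[.4457,-.0085,.04]]))
cv2.imwrite('pics/f14.png',np.hstack([cv2.resize(d['img'][180:340,240:540,::-1],(480,256)),cv2.resize(e['img'][110:270,140:340,::-1],(320,256))]))
E
```

```text
t: 38.75
eef_pos: [0.4812, -0.2819, 0.0065]
ee_rot: [3.142, 0.0, 1.444]
ft_force: [0.7, -0.1, -1.1]
opening: 0.0555
grasp_force: 30.0
t: 39.62
eef_pos: [0.4838, -0.2838, 0.1106]
ee_rot: [3.134, 0.005, 1.444]
ft_force: [-0.3, -0.2, -0.1]
opening: 0.0801
grasp_force: 0.0
t: 40.38
eef_pos: [0.3904, -0.1667, 0.205]
ee_rot: [-3.137, -0.002, 1.445]
ft_force: [0.1, -0.1, -0.3]
opening: 0.0501
grasp_force: 0.0
target [ 0.4465 -0.0087  0.2   ] t [1.638 0.359 0.052] a [-0.001 -0.002 -0.746]
scene 128 347.25 228.9609375 [ 0.44814582 -0.00793278  0.037     ]
top 71 323.53521126760563 285.2112676056338 [ 0.44451774 -0.00758217  0.037     ]
[[347.81641122 227.08562488]] [[324.03896912 284.44978325]]
```

The tray's tab is where I left it (446,-8). I'll turn back and grip it.

```bash

python3 -m inch '[{"tx":0.4,"ty":0.18,"tz":0,"ax":0,"ay":0,"az":-0.746,"gripper":50},{"tx":0.8,"ty":0.36,"tz":0,"ax":0,"ay":0,"az":-0.746,"gripper":50},{"tx":1,"ty":0.36,"tz":0,"ax":0,"ay":0,"az":-0.746,"gripper":50},{"tx":1,"ty":0.36,"tz":0,"ax":0,"ay":0,"az":-0.746,"gripper":50},{"tx":1,"ty":0.36,"tz":0,"ax":0,"ay":0,"az":-0.746,"gripper":50},{"tx":1,"ty":0.36,"tz":0,"ax":0,"ay":0,"az":-0.746,"gripper":50},{"tx":1,"ty":0.36,"tz":0,"ax":0,"ay":0,"az":-0.746,"gripper":50},{"tx":1,"ty":0.36,"tz":0,"ax":0,"ay":0,"az":-0.746,"gripper":50}]'
python3 - <<'E'
from h import *
go(.4465,-.0083,.0285,yaw=3.007)
E
```

```text
t: 41.48
eef_pos: [0.4447, -0.0763, 0.2058]
ee_rot: [-3.141, -0.0, 2.95]
ft_force: [0.6, 0.9, -1.1]
opening: 0.05
grasp_force: 0.0
target [ 0.4465 -0.0083  0.0285] t [0.112 0.671 1.773] a [-0.    -0.    -0.027]
```

```bash

python3 -m inch '[{"tx":0.06,"ty":0.33,"tz":0,"ax":0,"ay":0,"az":-0.027,"gripper":50},{"tx":0.11,"ty":0.67,"tz":0,"ax":0,"ay":0,"az":-0.027,"gripper":50},{"tx":0.11,"ty":0.67,"tz":0.4,"ax":0,"ay":0,"az":-0.027,"gripper":50},{"tx":0.11,"ty":0.67,"tz":0.8,"ax":0,"ay":0,"az":-0.027,"gripper":50},{"tx":0.11,"ty":0.67,"tz":0.8,"ax":0,"ay":0,"az":-0.027,"gripper":50},{"tx":0.11,"ty":0.67,"tz":0.8,"ax":0,"ay":0,"az":-0.027,"gripper":50}]'
python3 - <<'E'
from h import *
go(.4465,-.0083,.0285,yaw=3.007)
E
```

```text
t: 42.22
eef_pos: [0.4471, -0.0081, 0.1272]
ee_rot: [-3.141, 0.001, 3.0]
ft_force: [0.3, 0.7, -0.2]
opening: 0.05
grasp_force: 0.0
target [ 0.4465 -0.0083  0.0285] t [ 0.007 -0.003  0.987] a [-0.     0.001 -0.003]
```

```bash

python3 -m inch '[{"tx":0,"ty":0,"tz":0.5,"ax":0,"ay":0,"az":0,"gripper":50},{"tx":0,"ty":0,"tz":0.97,"ax":0,"ay":0,"az":0,"gripper":50},{"tx":0,"ty":0,"tz":0.97,"ax":0,"ay":0,"az":0,"gripper":50},{"tx":0,"ty":0,"tz":0.97,"ax":0,"ay":0,"az":0,"gripper":0},{"tx":0,"ty":0,"tz":0.97,"ax":0,"ay":0,"az":0,"gripper":0},{"tx":0,"ty":0,"tz":0.97,"ax":0,"ay":0,"az":0,"gripper":0},{"tx":0,"ty":0,"tz":0.97,"ax":0,"ay":0,"az":0,"gripper":0},{"tx":0,"ty":0,"tz":0.97,"ax":0,"ay":0,"az":0,"gripper":0}]'
python3 -m inch '[{"tx":0,"ty":0,"tz":0,"ax":0,"ay":0,"az":0,"gripper":0},{"tx":0,"ty":0,"tz":-0.05,"ax":0,"ay":0,"az":0,"gripper":0},{"tx":0,"ty":0,"tz":-0.1,"ax":0,"ay":0,"az":0,"gripper":0},{"tx":0,"ty":0,"tz":-0.15,"ax":0,"ay":0,"az":0,"gripper":0},{"tx":0,"ty":0,"tz":-0.15,"ax":0,"ay":0,"az":0,"gripper":0}]'
```

```text
t: 43.22
eef_pos: [0.4457, -0.0076, 0.0301]
ee_rot: [-3.141, 0.001, 3.001]
ft_force: [-0.6, 0.9, 5.4]
opening: 0.0119
grasp_force: 30.0
t: 43.85
eef_pos: [0.4455, -0.0076, 0.0448]
ee_rot: [-3.141, 0.001, 3.001]
ft_force: [0.7, -0.2, -2.0]
opening: 0.0121
grasp_force: 30.0
```

Held with the dowels (tray weight on the wrist). Carrying it back to the mat.

```bash

python3 -m inch '[{"tx":0.1,"ty":0.15,"tz":0,"ax":0,"ay":0,"az":0,"gripper":0},{"tx":0.25,"ty":0.35,"tz":0,"ax":0,"ay":0,"az":0,"gripper":0},{"tx":0.4,"ty":0.6,"tz":0,"ax":0,"ay":0,"az":0,"gripper":0},{"tx":0.5,"ty":0.8,"tz":0,"ax":0,"ay":0,"az":0,"gripper":0},{"tx":0.6,"ty":1,"tz":0,"ax":0,"ay":0,"az":0,"gripper":0}]'
python3 -m inch '[{"tx":0.15,"ty":0.25,"tz":0,"ax":0,"ay":0,"az":0,"gripper":0},{"tx":0.3,"ty":0.5,"tz":0,"ax":0,"ay":0,"az":0,"gripper":0},{"tx":0.45,"ty":0.75,"tz":0,"ax":0,"ay":0,"az":0,"gripper":0},{"tx":0.6,"ty":1,"tz":0,"ax":0,"ay":0,"az":0,"gripper":0},{"tx":0.6,"ty":1,"tz":0,"ax":0,"ay":0,"az":0,"gripper":0}]'
python3 -m inch '[{"tx":0,"ty":0.25,"tz":0,"ax":0,"ay":0,"az":0,"gripper":0},{"tx":0,"ty":0.5,"tz":0,"ax":0,"ay":0,"az":0,"gripper":0},{"tx":0,"ty":0.75,"tz":0,"ax":0,"ay":0,"az":0,"gripper":0},{"tx":0,"ty":0.95,"tz":0,"ax":0,"ay":0,"az":0,"gripper":0},{"tx":0,"ty":0.95,"tz":0,"ax":0,"ay":0,"az":0,"gripper":0}]'
python3 - <<'E'
from h import *
go(.369,.304,.0315,yaw=3.0)
E
```

```text
t: 44.48
eef_pos: [0.3983, 0.1014, 0.0442]
ee_rot: [3.142, -0.001, 3.001]
ft_force: [0.3, 0.7, -1.9]
opening: 0.0116
grasp_force: 30.0
t: 45.1
eef_pos: [0.3526, 0.2088, 0.0442]
ee_rot: [-3.141, -0.001, 3.004]
ft_force: [-0.3, 0.5, -2.1]
opening: 0.012
grasp_force: 30.0
t: 45.72
eef_pos: [0.3683, 0.3021, 0.0443]
ee_rot: [-3.142, 0.0, 3.002]
ft_force: [0.6, 0.6, -2.1]
opening: 0.0118
grasp_force: 30.0
target [0.369  0.304  0.0315] t [-0.004  0.019  0.128] a [-0.     0.     0.001]
```

```bash

python3 -m inch '[{"tx":0,"ty":0.02,"tz":0.04,"ax":0,"ay":0,"az":0,"gripper":0},{"tx":0,"ty":0.02,"tz":0.08,"ax":0,"ay":0,"az":0,"gripper":0},{"tx":0,"ty":0.02,"tz":0.12,"ax":0,"ay":0,"az":0,"gripper":0},{"tx":0,"ty":0.02,"tz":0.12,"ax":0,"ay":0,"az":0,"gripper":0},{"tx":0,"ty":0.02,"tz":0.12,"ax":0,"ay":0,"az":0,"gripper":50},{"tx":0,"ty":0.02,"tz":0.12,"ax":0,"ay":0,"az":0,"gripper":50},{"tx":0,"ty":0.02,"tz":0.12,"ax":0,"ay":0,"az":0,"gripper":50},{"tx":0,"ty":0.02,"tz":0.12,"ax":0,"ay":0,"az":0,"gripper":50}]'
python3 -m inch '[{"tx":0,"ty":0,"tz":-0.5,"ax":0,"ay":0,"az":0,"gripper":50},{"tx":0,"ty":0,"tz":-1,"ax":0,"ay":0,"az":0,"gripper":50},{"tx":0.4,"ty":0,"tz":-1,"ax":0,"ay":0,"az":0,"gripper":50},{"tx":0.8,"ty":0,"tz":-1,"ax":0,"ay":0,"az":0,"gripper":50},{"tx":0.8,"ty":0,"tz":-1,"ax":0,"ay":0,"az":0,"gripper":50}]'
python3 - <<'E'
from m import *
d=grab('top','t15');e=grab('scene','s15')
h=cv2.cvtColor(d['img'],cv2.COLOR_RGB2HSV); w=((h[...,2]>120)&(h[...,1]<60)).astype(np.uint8)*255
try: print('tray',rect(d,cont(w,(95,205,230,322)),.031))
except Exception as x: print(x)
cv2.imwrite('pics/fin.png',np.vstack([np.hstack([cv2.resize(d['img'][200:340,90:240,::-1],(320,300),interpolation=cv2.INTER_CUBIC),cv2.resize(d['img'][200:330,420:540,::-1],(277,300),interpolation=cv2.INTER_CUBIC),np.zeros((300,203,3),np.uint8)]),np.hstack([cv2.resize(e['img'][110:310,140:400,::-1],(390,300),interpolation=cv2.INTER_CUBIC),cv2.resize(e['img'][240:420,400:580,::-1],(300,300),interpolation=cv2.INTER_CUBIC),np.zeros((300,110,3),np.uint8)])]))
E
```

```text
t: 46.72
eef_pos: [0.3684, 0.3035, 0.0324]
ee_rot: [3.142, 0.0, 3.001]
ft_force: [-0.5, 0.5, -0.0]
opening: 0.0478
grasp_force: 0.0
t: 47.35
eef_pos: [0.2865, 0.3143, 0.1324]
ee_rot: [-3.141, -0.001, 3.003]
ft_force: [0.5, 0.4, 0.3]
opening: 0.0501
grasp_force: 0.0
tray (array([463.3, 286.5]), array([158.6, 166.2]), 81.9)
```

View pics/fin.png

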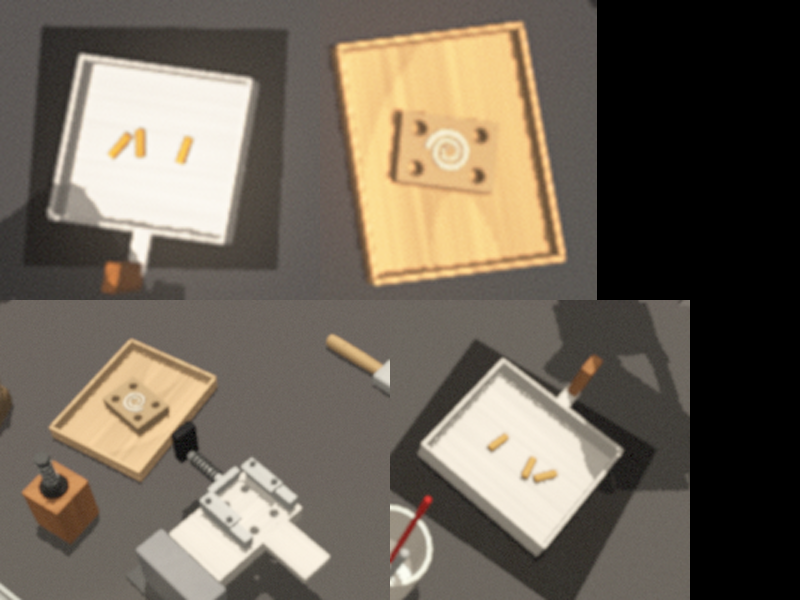

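The final view shows three dowels in the pan, centred on the mat, and the cast flat in the finds tray at (445,150). The punch is upright in its stand and the ejector looks extended. I'll check the ejector's return against the first picture, then hand in.

```bash
python3 - <<'E'
from h import *
a=cv2.imread('pics/scene0.png',0)[185:232,245:295].astype(np.float32); b=cv2.imread('pics/s15.png',0)[185:232,245:295].astype(np.float32)
s,_=cv2.phaseCorrelate(a,b); n=(abs(a-b)>40).sum(); print('ejector patch shift',s,n)
if np.hypot(*s)<1.2 and n<120: print(manip.sign_off())
E
```

```text
ejector patch shift (0.06954572298983663, -0.10824089314959906) 49
the job is handed in; nothing more can be done
None
```

The job is handed in. The last pictures showed all three dowels in the catch tray near the middle of the mat, the cast flat in the finds tray, the punch upright in its stand and the ejector back at rest; the judge's verdict was not reported back.

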